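# Hold the lab flywheel heavy side down

## Task

The blue flywheel on the bearing stand has a counterweight sealed inside, so nothing shows which side is heavy, and its bearing drags so it stays wherever it is left. Turn it by hand, feel where the heavy side is, and bring that side to the bottom. Finish while still gripping the wheel firmly and at rest, and leave the bottle, the beaker and the screwdriver where they are.

Things in the scene. Friction and masses are not known exactly. Their poses are not given: they have to be found in the camera images.
- axle (a point): centre of the flywheel on its level axle, 125 mm above the bench; fixed to the stand, does not turn. x axis: along the axle from column to the wheel's free face; z up. The wheel is a smooth blue disc, 170 mm across, 24 mm thick (12 mm either side of this point): top edge 210 mm above the bench. Pinch it across its flat faces on the outer 35 mm of radius; bolts and hub lie within 41 mm of the axle.
- stand: fixed white bearing stand; origin on the bench straight below the axle point, same axes. It carries the axle on one side only: bearing (50 mm across) and column (50 mm wide) lie 65 to 105 mm from the origin towards -x and reach 150 mm above the bench. Its base plate, 14 mm thick, spans x -115 to +55 mm and y +-75 mm. 
- flywheel (a joint): wheel angle, rad; grows by the right-hand rule about the axle point's x (the top moves towards its -y); 0: white stripe on top; turns 2 turns either way. The bearing drags with 0.32 N m both ways. The hidden weight's side pulls down with 0.17 to 0.27 N m when level with the axle, less in proportion to its sideways offset, so one way feels heavier; it never turns on its own.
- mark (a point): rim point in the middle of the white index stripe (7 mm wide, across the rim and 22 mm down both faces), 85 mm from the axle; turns with the wheel. Only a reference for the eye: the heavy side may lie at any angle from it, and is at least 45 degrees away from the bottom at the start.
- reagent_mid (a point): bystander: amber bottle with black cap, 60 mm across, 125 mm tall; point half-way up
- beaker_mid (a point): bystander: glass beaker, 68 mm across, 85 mm tall; point half-way up
- driver: bystander: screwdriver 170 mm long lying on the bench; its own x axis runs along it

How it is judged:
By the outcome, as a careful person would: the job done as asked, in the order asked, and still so for the second after the job is handed in, while the arm keeps its last pose, push and grip.
It also fails if it takes over 72 s, if anything falls off the work surface, if the arm or the gripper's body presses on something with over 40 N, if the wrist force passes 120 N, or if a joint passes its speed limit or range.

## Robot

A 7-joint arm with a two-finger parallel gripper is mounted at the origin on the work surface. World frame = base frame: x ahead of the robot, y to its left, z up, the work surface at z = 0. Lengths are in m, angles in rad, forces in N, time in s.
With the tool pointing down it reaches from about 0.425 to 0.8 m from the base axis. Payload 8.3 kg.
Tool frame: the origin (TCP) lies at the centre of the arm's flange, where the gripper is bolted on; the fingertips stand 173 mm ahead of it and the grasp point (between the pads) lies 155 mm ahead of it (nose_length is the distance from the TCP to the fingertips, in m); z points along the fingers, x is the direction in which the jaws open and shut, and the axes are right-handed (so a half turn about z gives the same grasp; the last joint's range is limited). The gripper opens to 85 mm and grips with 20 to 120 N. Pads are 22 mm wide; open, the fingers measure 114 mm over their backs; the gripper's body (76 mm by 85 mm) begins 54 mm behind the grasp point. The pads swing forward as they close: fully open they stand 13 mm farther back than shut.
Start: joints at [-1.293, 0.383, 0.016, 1.37, -0.006, 1.388, -0.046], TCP at [0.209, 0.589, 0.405] pointing down, gripper open.
Joint ranges: [-2.95, 2.95], [-0.25, 2.06], [-1.52, 1.56], [0.18, 2.33], [-1.44, 4.58], [0.02, 2.06], [-3.01, 3.01]. Speed limits (rad/s): [2.39, 2.39, 3.01, 3.01, 3.14, 3.14, 3.14].

## Interface

Orientations are given as [roll, pitch, yaw] about the fixed x, y, z axes, in that order (R = Rz(yaw) Ry(pitch) Rx(roll)).
In Python, from station import * gives the robot as it stands. The module is installed in compiled form; this text tells all that it offers.
- The arm moves only by the tool arm_command, never from a script. Its argument "motion" is a list that holds one entry, the list of rows, each a list of 7 numbers: the shift along the tool's x, y, z in mm, then the turn, a rotation vector about the tool's x, y, z in degrees, then the opening, from 0 (shut) to 1 (fully open). A call has 1 to 8 rows; each row is the pose to reach, as a shift and turn from the pose commanded when the call began, along the tool's axes at that moment; what a row does not reach only later rows make up. A row lasts 1/10 s, in which the tool goes at most 50 mm and 8.59 degrees, less where a joint would pass 70% of its speed; a pose out of reach is approached as far as the arm can. A call with a gripper value outside its range is refused whole. The fingers move at their own pace and stop on an object; "grip_force" is the grip in N (left out, the last holds). Time passes only in rows, so rows that repeat a pose let the fingers close. It gives the time, the measured TCP pose, the force and the opening at its end, in the units of the state.
- read_state(): the state, without advancing time (a new reading comes with each control period).
- capture(name): name is "side" or "top" or "wrist"; returns the picture (400x640x3 uint8, red, green, blue); there is no depth.
- get_calibration(name): a dict with "fx", "fy", "cx", "cy" (pixels), "distortion" ([k1, k2, p1, p2, k3] as OpenCV has them; the pictures are not rectified), "position" and "attitude" of the camera in the world. Camera axes: x right, y down, z forward; pixel columns grow to the right and rows downward; lengths in m; the calibration is good to about 2 mm. A picture is of the moment at which its call begins: read the wrist's pose just before it. get_calibration takes no time and is no camera call; for the wrist camera it gives the pose at the moment of the call.
- hand_in(): hands the job in, once; it reports no verdict.
Trained networks look in the newest picture that a camera, given by its name, has taken for a name from the list of things; names that differ only in an ending like _2 or _b are one class to them, and where a whole thing is asked for, a point or a joint stands for the part that bears it (a point fixed in the world has none). Each returns a list of dicts, best first, with "p" (0 to 1); they miss things now and then, are a little off and sometimes report something else, mostly with a low value. They report only what shows in the picture. A call takes as long as a camera call.
- recognise(camera, thing): "position" ([x, y, z] in m, in world coordinates, good to about 4 mm: the middle of the surface that is visible of it).
- trace(camera, thing): "mask" (400x640 bool, what is visible of it).
- place_of(camera, thing): "position" ([x, y, z] in m, in world coordinates, good to about 4 mm: a listed point, or the origin of a listed thing).
The state is a dict: "t": time; "joint_positions": joint angles; "qd": joint speeds; "effort": joint torques, N m; "position": TCP position; "tcp_rot": TCP orientation; "contact_force": force on the tool from outside, world axes, zero at the start; "torque": the same for the moment, N m; "grip_width": finger opening in m.
Only numpy, scipy, OpenCV 4.12 (cv2) and the standard library are available. Lean on these libraries where they do the work, as an engineer would, in place of code of your own. Each camera call takes 0.05 s, during which the arm holds its last target. There are 200 camera calls.

## Working session

There is one attempt and no reset: what is moved stays moved. The work goes in short steps, Python scripts to look and compute and a tool call to move; the robot and the scene stay as the last step left them, time stands still between calls to the robot, and variables do not carry over. Pictures are saved under pics/ and viewed, about 8 in all and at most 12, crops included, and the job is handed in when it is done.

Besides the shell and the picture viewer there is one more tool, called after ">>>" in YAML: its name, and indented under it one key for each argument. arm_command: Moves the arm, as the interface text tells. Its arguments: {"type":"object","properties":{"motion":{"type":"array","items":{"type":"array","items":{"type":"array","items":{"type":"number"}}}},"grip_force":{"type":"number"}},"required":["motion"]}

```bash
mkdir -p pics; ls
python3 - <<'E'
from station import *
import cv2,numpy as np
s=read_state();print({k:np.round(v,3) for k,v in s.items()})
a=capture("side");b=capture("top")
cv2.imwrite("pics/a.png",np.vstack([a,b])[:,:,::-1][::1])
cv2.imwrite("pics/a.png",cv2.resize(np.hstack([a,b]),(800,250))[:,:,::-1])
cv2.imwrite("pics/side0.png",a[:,:,::-1]);cv2.imwrite("pics/top0.png",b[:,:,::-1])
for c in("side","top"):
  for t in("axle","stand","mark","reagent_mid","beaker_mid","driver"):
    print(c,t,[(round(d["p"],2),np.round(d["position"],3)) for d in place_of(c,t)[:2]])
  k=get_calibration(c);print(k)
E
```

```text
pics
{'t': np.float64(0.0), 'joint_positions': array([-1.293,  0.384,  0.016,  1.371, -0.006,  1.388, -0.046]), 'qd': array([ 0.   ,  0.001, -0.001, -0.001,  0.001,  0.002, -0.   ]), 'effort': array([ 0.0000e+00, -6.2761e+01,  8.4400e-01, -3.7183e+01,  1.7000e-02,
        1.4000e-02,  0.0000e+00]), 'position': array([0.209, 0.589, 0.404]), 'tcp_rot': array([3.142e+00, 2.000e-03, 1.230e+00]), 'contact_force': array([-0.004, -0.009, -0.75 ]), 'torque': array([-0.019, -0.023, -0.019]), 'grip_width': np.float64(0.085)}
side axle [(0.87, array([ 0.512, -0.09 ,  0.123]))]
side stand [(0.58, array([ 0.51 , -0.09 ,  0.001]))]
side mark [(0.79, array([ 0.503, -0.108,  0.21 ]))]
side reagent_mid [(0.88, array([0.558, 0.063, 0.062]))]
side beaker_mid []
side driver [(0.86, array([ 0.654, -0.098, -0.   ])), (0.62, array([ 0.504, -0.107,  0.206]))]
{'fx': 373.9657302762496, 'fy': 373.9657302762496, 'cx': 316.2578197839593, 'cy': 199.05071950371547, 'distortion': array([-0.03006408,  0.        ,  0.        ,  0.        ,  0.        ]), 'position': array([ 0.18157925, -0.43134434,  0.76958597]), 'attitude': array([-2.31167722, -0.01706063, -0.74964302])}
top axle [(0.96, array([ 0.507, -0.091,  0.13 ]))]
top stand [(0.85, array([ 0.509, -0.087,  0.004]))]
top mark [(0.78, array([ 0.505, -0.107,  0.209])), (0.16, array([0.563, 0.062, 0.061]))]
top reagent_mid [(0.84, array([0.565, 0.062, 0.061]))]
top beaker_mid [(0.96, array([ 0.392, -0.277,  0.043]))]
top driver [(0.88, array([ 0.656, -0.096,  0.001]))]
{'fx': 382.22474945744636, 'fy': 382.22474945744636, 'cx': 314.4440680200837, 'cy': 202.9453550706625, 'distortion': array([0.02949542, 0.        , 0.        , 0.        , 0.        ]), 'position': array([0.56069753, 0.07235555, 1.00946642]), 'attitude': array([-3.03812717, -0.00792245, -1.54950948])}
```

Run:
```python
import cv2,numpy as np
a=cv2.imread("pics/side0.png");b=cv2.imread("pics/top0.png")
cv2.imwrite("pics/v1.png",cv2.resize(np.vstack([a,b]),None,fx=.75,fy=.75))
```

```text
(no output)
```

View pics/v1.png

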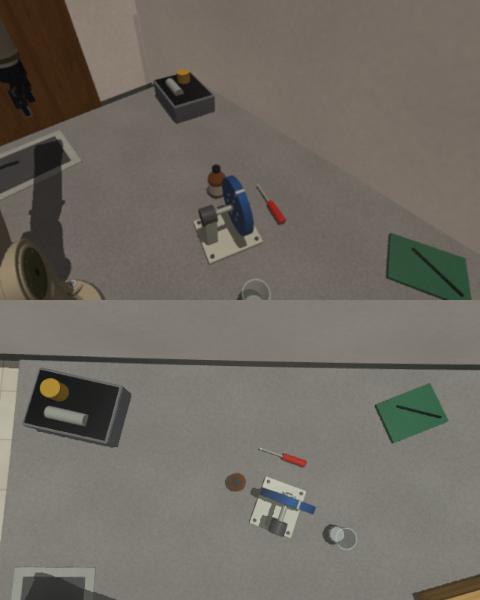

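The side view shows the wheel facing away from the robot, with the stripe near the top. The bottle is just left of the wheel and the beaker is at its lower right. Next I fit the wheel's yaw and centre to its masks.

```bash
cat > h.py <<'E'
from station import *
import cv2,numpy as np,json,os
from scipy.spatial.transform import Rotation as Ro
def proj(c,P):
    k=get_calibration(c);R=Ro.from_euler('xyz',k['attitude']).as_matrix()
    K=np.array([[k['fx'],0,k['cx']],[0,k['fy'],k['cy']],[0,0,1]])
    return cv2.projectPoints(np.asarray(P,float),cv2.Rodrigues(R.T)[0],-R.T@k['position'],K,k['distortion'])[0][:,0]
E
python3 - <<'E'
from h import *
from scipy.optimize import minimize
M={}
for c in("side","top"):
    capture(c);r=trace(c,"flywheel");print(c,[(round(d['p'],2),int(d['mask'].sum())) for d in r[:2]])
    M[c]=r[0]['mask']
a=np.linspace(0,2*np.pi,60)
def iou(p):
    x,y,w,z=p;P=[]
    R=Ro.from_euler('z',w).as_matrix()
    for e in(-.012,.012):P.append(np.c_[0*a+e,.085*np.cos(a),.085*np.sin(a)]@R.T+[x,y,z])
    P=np.vstack(P);o=[]
    for c in M:
        m=np.zeros((400,640),np.uint8);h=cv2.convexHull((proj(c,P)*16).round().astype(np.int32));cv2.fillConvexPoly(m,h,1,shift=4)
        o.append((M[c]&(m>0)).sum()/(M[c]|(m>0)).sum())
    return o
f=lambda p:-sum(iou(p))
best=min((minimize(f,[.51,-.09,w,.125],method='Nelder-Mead',options=dict(initial_simplex=[[.51,-.09,w,.125],[.52,-.09,w,.125],[.51,-.08,w,.125],[.51,-.09,w+.1,.125],[.51,-.09,w,.13]])) for w in(-.5,-.35,-.2)),key=lambda r:r.fun)
print(best.x.round(4),iou(best.x))
w=best.x[2];print(Ro.from_euler('z',-w).apply(np.array([.504,-.1075,.2095])-best.x[[0,1,3]]))
k=get_calibration('wrist');print(k['position'],k['attitude'])
E
```

```text
side [(0.91, 2136)]
top [(0.8, 895)]
[ 0.5092 -0.0919 -0.3371  0.1255] [np.float64(0.9064227988090174), np.float64(0.8399602385685885)]
[ 0.00026296 -0.01642542  0.08396636]
[0.1338895  0.61630982 0.37344686] [2.82179964e+00 1.15435884e-03 1.23075261e+00]
```

```bash
cat >> h.py <<'E'
A=np.array([.509,-.092,.125]);W=Ro.from_euler('z',-.337);ax=W.apply([1,0,0])
def pose(phi,r,dx=0):
    """TCP pose gripping at angle phi (deg from top, + as wheel angle), radius r (m)"""
    f=np.radians(phi);u=np.array([0,-np.sin(f),np.cos(f)]);z=-u;x=np.array([1.,0,0])
    R=W*Ro.from_matrix(np.c_[x,np.cross(z,x),z]);return A+W.apply(u*(r+.155)+[dx,0,0]),R
def cur():
    s=read_state();return s['position'],Ro.from_euler('xyz',s['tcp_rot'])
def save(p,R):json.dump([list(p),list(R.as_rotvec())],open('cmd.json','w'))
def cmd():
    p,r=json.load(open('cmd.json'));return np.array(p),Ro.from_rotvec(r)
def apply(row):
    p,R=cmd();save(p+R.apply(np.array(row[:3])/1e3),R*Ro.from_rotvec(np.radians(row[3:6])))
def row(p,R,frm):
    p0,R0=frm;return np.r_[R0.inv().apply(p-p0)*1e3,np.degrees((R0.inv()*R).as_rotvec())].round(1)
def mom(s):
    "moment about the axle x, N m, and force in wheel axes"
    F=np.array(s['contact_force']);T=np.array(s['torque'])
    return (T+np.cross(np.array(s['position'])-A,F))@ax, W.inv().apply(F)
E
python3 - <<'E'
from h import *
p,R=pose(0,.068)
save(*cur());c=cmd()
print(row([.44,.30,.42],Ro.from_euler('z',-.8)*c[1],c).tolist())
print(row(p+[0,0,.085],R,c).tolist())
E
```

```text
[-195.2, 314.5, -15.3, -0.0, 0.0, 45.8]
[-541.6, 510.5, -28.3, -0.0, 0.0, 89.8]
```

>>> arm_command:
  motion:
    - [[-195, 314, -15, 0, 0, 46, 1], [-195, 314, -15, 0, 0, 46, 1], [-195, 314, -15, 0, 0, 46, 1], [-195, 314, -15, 0, 0, 46, 1], [-195, 314, -15, 0, 0, 46, 1], [-195, 314, -15, 0, 0, 46, 1], [-195, 314, -15, 0, 0, 46, 1], [-195, 314, -15, 0, 0, 46, 1]]

```text
t: 1.7
position: [0.4428, 0.2951, 0.4205]
tcp_rot: [3.14, -0.002, 0.42]
contact_force: [0.3, 0.6, 0.3]
grip_width: 0.0856
```

Run:
```python
from h import *
apply([-195,314,-15,0,0,46])
c=cmd();print(row(*c,cur()))
p,R=pose(0,.068)
print(row(p+[0,0,.085],R,c).tolist())
s=read_state();print(s['t'],s['contact_force'],s['torque'],s['joint_positions'].round(2))
```

```text
[-0.8 -6.1  0.8  0.1 -0.1 -0.4]
[-99.4, 385.8, -13.3, -0.0, 0.0, 43.8]
1.7 [0.32638473 0.64079067 0.31237319] [ 0.00912147 -0.04697188  0.00674597] [-0.93  0.17  0.33  1.61 -0.06  1.36 -0.18]
```

>>> arm_command:
  motion:
    - [[-99, 386, -13, 0, 0, 44, 1], [-99, 386, -13, 0, 0, 44, 1], [-99, 386, -13, 0, 0, 44, 1], [-99, 386, -13, 0, 0, 44, 1], [-99, 386, -13, 0, 0, 44, 1], [-99, 386, -13, 0, 0, 44, 1], [-99, 386, -13, 0, 0, 44, 1], [-99, 386, -13, 0, 0, 44, 1]]

```text
t: 2.5
position: [0.5093, -0.0941, 0.4333]
tcp_rot: [-3.141, -0.001, -0.341]
contact_force: [2.0, 0.4, 0.0]
grip_width: 0.0853
```

>>> arm_command:
  motion:
    - [[0, 0, 0, 0, 0, 0, 1], [0, 0, 0, 0, 0, 0, 1]]

```text
t: 2.7
position: [0.5093, -0.0936, 0.4328]
tcp_rot: [3.141, -0.0, -0.344]
contact_force: [0.1, 1.0, -1.3]
grip_width: 0.0855
```

Run:
```python
from h import *
apply([-99,386,-13,0,0,44])
c=cmd();print(row(*c,cur()))
print(row(*pose(0,.068),c).tolist())
for i in range(6):
  s=read_state();print(s['t'],np.r_[s['contact_force'],s['torque']].round(3),mom(s)[0].round(3))
print(s['joint_positions'].round(2))
a=capture('wrist');cv2.imwrite('pics/v2.png',a[:,:,::-1])
for n in("axle","mark"):print(n,[(round(d["p"],2),np.round(d["position"],3)) for d in place_of('wrist',n)[:2]])
print(trace('wrist','flywheel')[0]['p'])
s=read_state();print(s['t'],np.r_[s['contact_force'],s['torque']].round(3),mom(s)[0].round(3))
```

```text
[-0.4 -1.5  0.1  0.  -0.  -0.2]
[-0.4, 0.2, 84.7, -0.0, 0.0, -0.2]
2.7 [ 0.103  0.962 -1.253  0.012 -0.024  0.016] -0.269
2.7 [ 0.103  0.962 -1.253  0.012 -0.024  0.016] -0.269
2.7 [ 0.103  0.962 -1.253  0.012 -0.024  0.016] -0.269
2.7 [ 0.103  0.962 -1.253  0.012 -0.024  0.016] -0.269
2.7 [ 0.103  0.962 -1.253  0.012 -0.024  0.016] -0.269
2.7 [ 0.103  0.962 -1.253  0.012 -0.024  0.016] -0.269
[-0.51  0.15  0.71  1.64 -0.1   1.39 -0.13]
axle []
mark [(0.97, array([ 0.5  , -0.107,  0.21 ]))]
0.83
2.9 [-0.393  0.777 -0.607  0.022  0.01  -0.009] -0.169
```

View pics/v2.png

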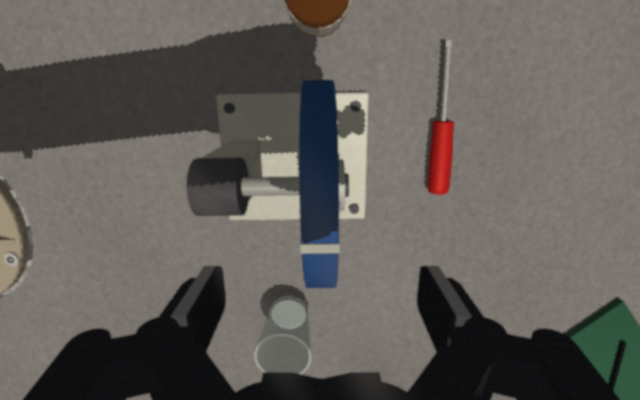

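The wrist picture shows the wheel rim at columns 302–338, centred between the fingers (224 and 418), with the stripe at row 249. I'll go down open, and make a free pass first to get the force and effort baseline.

Create log.py:
```python
import sys;from h import *
tag,n=sys.argv[1],int(sys.argv[2]);f=open('log.jsonl','a')
for i in range(n):
    s=read_state();p,R=cur();z=W.inv().apply(R.apply([0,0,-1]));phi=np.degrees(np.arctan2(-z[1],z[2]))
    u=W.inv().apply(p-A);m,F=mom(s)
    json.dump(dict(tag=tag,phi=phi,m=m,F=list(F),s={k:np.asarray(v).tolist() for k,v in s.items()}),f);f.write('\n')
    if i in(0,n-1):print(tag,round(float(s['t']),2),'phi %.2f r %.1f dx %.1f'%(phi,(np.hypot(*u[1:])-.155)*1e3,u[0]*1e3),'pos angle %.2f'%np.degrees(np.arctan2(-u[1],u[2])),'F',F.round(1),'m %.2f'%m,'T',s['torque'].round(3),'eff',s['effort'].round(2),'q',s['joint_positions'].round(3),'w %.4f'%s['grip_width'])
    if i<n-1:capture('top')
```

```text
(no output)
```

>>> arm_command:
  motion:
    - [[0, 0, 45, 0, 0, 0, 1], [0, 0, 85, 0, 0, 0, 1], [0, 0, 85, 0, 0, 0, 1], [0, 0, 85, 0, 0, 0, 1]]

```text
t: 3.3
position: [0.5096, -0.0912, 0.3483]
tcp_rot: [3.141, 0.001, -0.339]
contact_force: [0.4, -0.2, -0.0]
grip_width: 0.0855
```

```bash
python3 log.py free 3
```

```text
free 3.3 phi -0.03 r 68.3 dx 0.3 pos angle -0.25 F [ 0.5 -0.1 -0. ] m 0.04 T [ 0.024 -0.017  0.007] eff [ -0.22 -37.59   4.87 -32.6   -0.1   -0.13   0.07] q [-0.489  0.218  0.701  1.771 -0.149  1.208 -0.086] w 0.0855
free 3.4 phi 0.05 r 70.0 dx 1.2 pos angle -0.15 F [ 0.1 -0.7  0.8] m 0.17 T [0.018 0.02  0.026] eff [-2.000e-01 -3.861e+01  5.090e+00 -3.404e+01 -0.000e+00  4.000e-02
 -1.000e-02] q [-0.489  0.216  0.701  1.769 -0.149  1.207 -0.086] w 0.0855
```

>>> arm_command:
  motion:
    - [[0, 19.4, 0.8, 5, 0, 0, 1], [0, 38.7, 3.4, 10, 0, 0, 1], [0, 57.7, 7.6, 15, 0, 0, 1], [0, 76.3, 13.4, 20, 0, 0, 1], [0, 94.2, 20.9, 25, 0, 0, 1], [0, 111.5, 29.9, 30, 0, 0, 1], [0, 111.5, 29.9, 30, 0, 0, 1], [0, 111.5, 29.9, 30, 0, 0, 1]]

```text
t: 4.2
position: [0.4727, -0.1975, 0.3191]
tcp_rot: [-2.62, -0.001, -0.341]
contact_force: [0.1, 0.6, 0.3]
grip_width: 0.0852
```

```bash
python3 log.py free 3
```

```text
free 4.2 phi 29.88 r 68.9 dx 0.6 pos angle 29.89 F [-0.1  0.6  0.3] m -0.71 T [-0.541  0.173  0.03 ] eff [  1.89 -43.86   7.66 -31.68  -2.54   1.62   0.31] q [-0.078  0.301  0.705  1.819 -0.717  1.332  0.541] w 0.0852
free 4.3 phi 29.93 r 68.1 dx 0.6 pos angle 29.54 F [0.3 0.7 0.4] m -0.71 T [-0.525  0.13  -0.006] eff [ 1.090e+00 -4.417e+01  7.190e+00 -3.204e+01 -2.370e+00  1.500e+00
 -2.000e-02] q [-0.08   0.3    0.704  1.82  -0.718  1.332  0.542] w 0.0859
```

>>> arm_command:
  motion:
    - [[0, 19.4, 0.8, 5, 0, 0, 1], [0, 38.7, 3.4, 10, 0, 0, 1], [0, 57.7, 7.6, 15, 0, 0, 1], [0, 76.3, 13.4, 20, 0, 0, 1], [0, 94.2, 20.9, 25, 0, 0, 1], [0, 94.2, 20.9, 25, 0, 0, 1], [0, 94.2, 20.9, 25, 0, 0, 1]]

```text
t: 5.0
position: [0.4492, -0.2633, 0.2529]
tcp_rot: [-2.184, 0.001, -0.339]
contact_force: [0.9, 0.4, 0.4]
grip_width: 0.0856
```

```bash
python3 log.py free 5
```

```text
free 5.0 phi 54.85 r 67.0 dx 0.2 pos angle 54.81 F [0.7 0.7 0.4] m -1.01 T [-0.786  0.332 -0.046] eff [  1.38 -54.96   9.64 -24.82  -2.88   3.99   0.17] q [ 0.265  0.558  0.614  1.797 -1.063  1.643  0.928] w 0.0856
free 5.2 phi 54.92 r 67.4 dx 0.3 pos angle 54.54 F [-0.2  0.3 -0.1] m -0.85 T [-0.789  0.276  0.032] eff [ 1.700e-01 -5.635e+01  9.380e+00 -2.549e+01 -2.860e+00  3.850e+00
 -4.000e-02] q [ 0.265  0.556  0.614  1.797 -1.064  1.644  0.93 ] w 0.0855
```

>>> arm_command:
  motion:
    - [[0, 0, 0, 0, 0, 0, 0], [0, 0, 0, 0, 0, 0, 0], [0, 0, 0, 0, 0, 0, 0], [0, 0, 0, 0, 0, 0, 0], [0, 0, 0, 0, 0, 0, 0], [0, 0, 0, 0, 0, 0, 0], [0, 0, 0, 0, 0, 0, 0], [0, 0, 0, 0, 0, 0, 0]]
  grip_force: 60

```text
t: 6.0
position: [0.4484, -0.2643, 0.2527]
tcp_rot: [-2.182, -0.0, -0.341]
contact_force: [-1.1, -2.3, 2.5]
grip_width: 0.0231
```

```bash
python3 log.py grip 2
```

```text
grip 6.0 phi 54.99 r 67.9 dx -0.2 pos angle 55.04 F [-0.2 -2.5  2.5] m -0.85 T [-0.646  0.3    0.569] eff [ -0.55 -55.73   8.87 -24.5   -3.1    3.44  -0.25] q [ 0.268  0.559  0.614  1.797 -1.064  1.645  0.931] w 0.0231
grip 6.05 phi 54.99 r 67.8 dx -0.2 pos angle 55.03 F [-0.1 -2.2  2.4] m -0.77 T [-0.555  0.305  0.557] eff [ -0.61 -55.66   8.8  -24.46  -3.11   3.42  -0.25] q [ 0.268  0.559  0.614  1.797 -1.065  1.645  0.931] w 0.0230
```

>>> arm_command:
  motion:
    - [[0, -9.7, 0.2, -2.5, 0, 0, 0], [0, -19.4, 0.8, -5, 0, 0, 0], [0, -29.1, 1.9, -7.5, 0, 0, 0], [0, -38.7, 3.4, -10, 0, 0, 0], [0, -48.3, 5.3, -12.5, 0, 0, 0], [0, -57.7, 7.6, -15, 0, 0, 0]]

```text
t: 6.65
position: [0.4612, -0.2274, 0.2959]
tcp_rot: [-2.446, -0.0, -0.342]
contact_force: [-3.6, -2.6, 2.1]
grip_width: 0.0231
```

```bash
python3 log.py neg 5
```

```text
neg 6.65 phi 39.87 r 68.3 dx -0.3 pos angle 40.04 F [-2.6 -3.6  2.1] m -0.32 T [-0.545  0.377  0.808] eff [  1.12 -46.03   6.44 -29.13  -4.33   2.65   0.37] q [ 0.062  0.393  0.689  1.819 -0.882  1.45   0.725] w 0.0231
neg 6.85 phi 39.95 r 68.2 dx -0.3 pos angle 40.00 F [-2.3 -4.3  4.6] m -0.81 T [-0.752  0.533  0.764] eff [ -1.98 -47.06   6.15 -28.63  -3.63   2.02  -0.53] q [ 0.063  0.394  0.689  1.819 -0.883  1.451  0.726] w 0.0232
```

>>> arm_command:
  motion:
    - [[0, -9.7, 0.2, -2.5, 0, 0, 0], [0, -19.4, 0.8, -5, 0, 0, 0], [0, -29.1, 1.9, -7.5, 0, 0, 0], [0, -38.7, 3.4, -10, 0, 0, 0]]

```text
t: 7.25
position: [0.4717, -0.1976, 0.3185]
tcp_rot: [-2.62, -0.0, -0.342]
contact_force: [-6.2, -4.0, 7.0]
grip_width: 0.0231
```

```bash
python3 log.py m- 1
```

```text
m- 7.25 phi 29.91 r 68.6 dx -0.2 pos angle 30.06 F [-4.5 -5.8  7. ] m -0.04 T [-0.111  0.846  1.055] eff [  0.57 -39.59   4.5  -31.03  -4.39   0.64   0.55] q [-0.088  0.303  0.719  1.822 -0.721  1.335  0.546] w 0.0231
```

>>> arm_command:
  motion:
    - [[0, -9.7, 0.2, -2.5, 0, 0, 0], [0, -19.4, 0.8, -5, 0, 0, 0], [0, -29.1, 1.9, -7.5, 0, 0, 0], [0, -38.7, 3.4, -10, 0, 0, 0]]

```text
t: 7.65
position: [0.4835, -0.1644, 0.3354]
tcp_rot: [-2.793, -0.0, -0.342]
contact_force: [-9.3, -3.0, 12.4]
grip_width: 0.0231
```

```bash
python3 log.py m- 1
```

```text
m- 7.65 phi 19.95 r 68.9 dx -0.1 pos angle 20.06 F [-7.8 -5.9 12.4] m 0.10 T [0.255 1.34  1.051] eff [  0.46 -34.27   3.3  -32.04  -3.84  -1.44   0.58] q [-0.239  0.238  0.731  1.814 -0.533  1.249  0.338] w 0.0231
```

>>> arm_command:
  motion:
    - [[0, -9.7, 0.2, -2.5, 0, 0, 0], [0, -19.4, 0.8, -5, 0, 0, 0], [0, -29.1, 1.9, -7.5, 0, 0, 0], [0, -38.7, 3.4, -10, 0, 0, 0]]

```text
t: 8.05
position: [0.496, -0.129, 0.3459]
tcp_rot: [-2.967, -0.0, -0.341]
contact_force: [-13.0, -1.0, 18.5]
grip_width: 0.0229
```

```bash
python3 log.py m- 1
```

```text
m- 8.05 phi 9.98 r 69.3 dx -0.0 pos angle 10.05 F [-11.9  -5.2  18.5] m 0.28 T [0.496 1.859 0.988] eff [  0.8  -30.74   3.1  -31.97  -2.85  -3.31   0.5 ] q [-0.38   0.208  0.73   1.797 -0.335  1.207  0.121] w 0.0229
```

>>> arm_command:
  motion:
    - [[0, -9.7, 0.2, -2.5, 0, 0, 0], [0, -19.4, 0.8, -5, 0, 0, 0], [0, -29.1, 1.9, -7.5, 0, 0, 0], [0, -38.7, 3.4, -10, 0, 0, 0]]

```text
t: 8.45
position: [0.5091, -0.0922, 0.3497]
tcp_rot: [3.142, 0.0, -0.341]
contact_force: [-16.5, 1.7, 24.7]
grip_width: 0.0233
```

```bash
python3 log.py m- 1
```

```text
m- 8.45 phi -0.00 r 69.7 dx 0.1 pos angle 0.03 F [-16.1  -3.8  24.7] m 0.36 T [0.336 2.461 0.66 ] eff [  1.73 -29.66   4.05 -30.98  -1.72  -4.68   0.35] q [-0.506  0.218  0.723  1.771 -0.153  1.21  -0.081] w 0.0233
```

>>> arm_command:
  motion:
    - [[0, -9.7, 0.2, -2.5, 0, 0, 0], [0, -19.4, 0.8, -5, 0, 0, 0], [0, -29.1, 1.9, -7.5, 0, 0, 0], [0, -38.7, 3.4, -10, 0, 0, 0]]

```text
t: 8.85
position: [0.5221, -0.0552, 0.3467]
tcp_rot: [2.967, 0.001, -0.341]
contact_force: [-17.5, 5.2, 29.8]
grip_width: 0.0232
```

```bash
python3 log.py m- 1
```

```text
m- 8.85 phi -10.01 r 70.1 dx 0.2 pos angle -10.00 F [-18.3  -0.8  29.8] m 0.32 T [-0.067  2.94   0.057] eff [  3.29 -31.16   6.07 -29.33  -0.69  -5.5    0.22] q [-0.614  0.265  0.718  1.738 -0.005  1.246 -0.25 ] w 0.0232
```

>>> arm_command:
  motion:
    - [[0, -9.7, 0.2, -2.5, 0, 0, 0], [0, -19.4, 0.8, -5, 0, 0, 0], [0, -29.1, 1.9, -7.5, 0, 0, 0], [0, -38.7, 3.4, -10, 0, 0, 0]]

```text
t: 9.25
position: [0.5348, -0.0191, 0.3368]
tcp_rot: [2.792, 0.001, -0.34]
contact_force: [-16.8, 8.9, 33.3]
grip_width: 0.0231
```

```bash
python3 log.py m- 1
```

```text
m- 9.25 phi -20.02 r 70.5 dx 0.2 pos angle -20.05 F [-18.8   2.8  33.3] m 0.35 T [-0.589  3.261 -0.581] eff [  5.14 -35.27   8.8  -27.36   0.2   -5.87   0.15] q [-0.704  0.345  0.716  1.699  0.108  1.301 -0.379] w 0.0231
```

>>> arm_command:
  motion:
    - [[0, -9.7, 0.2, -2.5, 0, 0, 0], [0, -19.4, 0.8, -5, 0, 0, 0], [0, -29.1, 1.9, -7.5, 0, 0, 0], [0, -38.7, 3.4, -10, 0, 0, 0]]

```text
t: 9.65
position: [0.5466, 0.0148, 0.3204]
tcp_rot: [2.617, 0.001, -0.34]
contact_force: [-16.2, 12.1, 33.9]
grip_width: 0.023
```

```bash
python3 log.py m- 1
```

```text
m- 9.65 phi -30.06 r 70.9 dx 0.2 pos angle -30.09 F [-19.3   6.1  33.9] m 0.39 T [-1.295  3.136 -1.109] eff [  7.23 -40.61  11.89 -25.1    0.76  -5.81   0.16] q [-0.774  0.449  0.717  1.654  0.191  1.366 -0.475] w 0.0230
```

>>> arm_command:
  motion:
    - [[0, -9.7, 0.2, -2.5, 0, 0, 0], [0, -19.4, 0.8, -5, 0, 0, 0], [0, -29.1, 1.9, -7.5, 0, 0, 0], [0, -38.7, 3.4, -10, 0, 0, 0]]

```text
t: 10.05
position: [0.5573, 0.0454, 0.2981]
tcp_rot: [2.442, 0.0, -0.34]
contact_force: [-13.7, 15.6, 32.5]
grip_width: 0.0233
```

```bash
python3 log.py m- 1
```

```text
m- 10.05 phi -40.10 r 71.2 dx 0.1 pos angle -40.09 F [-18.1  10.2  32.5] m 0.29 T [-1.856  2.795 -1.58 ] eff [  9.19 -46.81  15.03 -22.68   1.12  -5.47   0.21] q [-0.826  0.568  0.718  1.606  0.254  1.435 -0.546] w 0.0233
```

Run:
```python
from h import *
from scipy.optimize import least_squares
L=[json.loads(l) for l in open('log.jsonl')];G=[l for l in L if l['tag']!='free']
P=np.array([l['s']['position'] for l in G]);R=Ro.from_euler('xyz',[l['s']['tcp_rot'] for l in G])
phi=np.array([l['phi'] for l in G])
rv=(R[-1]*R[0].inv()).as_rotvec();n=-rv/np.linalg.norm(rv)*1;print('rot axis',n,'yaw',np.arctan2(n[1],n[0]),np.degrees(np.linalg.norm(rv)))
# plane normal from positions
for nm,Q in(('tcp',P),('grip',P+.155*R.apply([0,0,1]))):
    u,s,v=np.linalg.svd(Q-Q.mean(0));m=v[2]*np.sign(v[2,0]);print(nm,'normal',m,'yaw',np.arctan2(m[1],m[0]),s)
    q=W.inv().apply(Q-A)[:,1:]
    r=least_squares(lambda p:np.hypot(q[:,0]-p[0],q[:,1]-p[1])-p[2],[0,0,.07]);print(r.x*1e3,'res',np.abs(r.fun).max()*1e3)
# rigid: P = c + R v
M=np.vstack([np.c_[np.eye(3),-0*np.eye(3)]]);
B=np.vstack([np.c_[np.eye(3),k.as_matrix()] for k in R]);x=np.linalg.lstsq(B,P.ravel(),rcond=1e-4)[0]
res=(B@x-P.ravel()).reshape(-1,3);print('rigid c rel A (wheel axes)',W.inv().apply(x[:3]-A)*1e3,'v',x[3:]*1e3,np.abs(res).max()*1e3)
f=[l for l in L if l['tag']=='free'];print('bias',[(round(l['phi'],1),round(float(np.array(l['s']['torque'])@ax),3)) for l in f])
for l in G:print(round(l['phi'],1),l['tag'],np.round(W.inv().apply(l['s']['torque']),3),np.round(l['F'],1))
```

```text
rot axis [ 9.42601450e-01 -3.33919204e-01 -6.87079550e-04] yaw -0.3404584706540284 95.09009558464331
tcp normal [ 9.43248456e-01 -3.32086744e-01 -8.62589890e-04] yaw -0.33851514137071437 [4.21470004e-01 9.16244029e-02 2.60158541e-04]
[2.29293613e+00 3.77746002e-02 2.24704482e+02] res 0.022057018000176676
grip normal [ 0.94528004 -0.32625055 -0.00249535] yaw -0.3323354426025875 [1.30651723e-01 2.83224108e-02 4.89719539e-05]
[ 2.28292701  0.09716034 69.67565316] res 0.02585691883798258
rigid c rel A (wheel axes) [-2.55248849e+02  3.25145974e+00  2.07675613e-01] v [ 255.47042314    2.22431009 -224.50242984] 0.5026622977352124
bias [(-0.0, 0.029), (0.0, -0.009), (0.1, 0.01), (29.9, -0.567), (29.9, -0.497), (29.9, -0.539), (54.8, -0.852), (54.9, -0.827), (54.9, -0.822), (54.9, -0.848), (54.9, -0.836)]
55.0 grip [-0.709  0.07   0.569] [-0.2 -2.5  2.5]
55.0 grip [-0.625  0.104  0.557] [-0.1 -2.2  2.4]
39.9 neg [-0.639  0.175  0.808] [-2.6 -3.6  2.1]
39.7 neg [-2.266  0.033  0.513] [-1.1 -6.3  0.1]
39.8 neg [-1.48   0.125  0.634] [-1.9 -4.5  1.9]
39.9 neg [-1.016  0.175  0.687] [-1.5 -5.   3.9]
39.9 neg [-0.886  0.255  0.764] [-2.3 -4.3  4.6]
29.9 m- [-0.384  0.761  1.055] [-4.5 -5.8  7. ]
19.9 m- [-0.202  1.349  1.051] [-7.8 -5.9 12.4]
10.0 m- [-0.146  1.919  0.988] [-11.9  -5.2  18.5]
-0.0 m- [-0.496  2.434  0.66 ] [-16.1  -3.8  24.7]
-10.0 m- [-1.036  2.753  0.057] [-18.3  -0.8  29.8]
-20.0 m- [-1.634  2.883 -0.581] [-18.8   2.8  33.3]
-30.1 m- [-2.259  2.531 -1.109] [-19.3   6.1  33.9]
-40.1 m- [-2.676  2.024 -1.58 ] [-18.1  10.2  32.5]
```

>>> arm_command:
  motion:
    - [[0, 0, 0, 0, 0, 0, 0], [0, 0, 0, 0, 0, 0, 1], [0, 0, 0, 0, 0, 0, 1], [0, 0, 0, 0, 0, 0, 1], [0, 0, 0, 0, 0, 0, 1], [0, 0, 0, 0, 0, 0, 1], [0, 0, 0, 0, 0, 0, 1]]

```text
t: 10.75
position: [0.5573, 0.0427, 0.2953]
tcp_rot: [2.443, 0.0, -0.341]
contact_force: [-0.1, -0.1, -0.1]
grip_width: 0.0851
```

```bash
sed -i 's/^A=.*/W=Ro.from_euler("z",-.334);A=np.array([.509,-.092,.125])+W.apply([0,.0023,0]);ax=W.apply([1,0,0])/' h.py
python3 log.py free 8
python3 - <<'E'
from h import *
f=[l for l in map(json.loads,open('log.jsonl'))][-8:]
print([(round(float(np.array(l['s']['torque'])@ax),3),np.round(l['F'],1)) for l in f])
c=cur();print('to -40',row(*pose(-40,.068),c),'to -55',row(*pose(-55,.068),c))
E
```

```text
free 10.75 phi -40.00 r 66.0 dx 1.4 pos angle -39.59 F [-0.  -0.2 -0.1] m 0.64 T [ 0.608 -0.163 -0.005] eff [ 2.000e-02 -5.554e+01  1.492e+01 -2.939e+01  3.240e+00  1.980e+00
 -0.000e+00] q [-0.822  0.57   0.719  1.611  0.252  1.427 -0.545] w 0.0851
free 11.1 phi -40.00 r 66.2 dx 1.4 pos angle -39.62 F [-0.8 -0.2 -0.4] m 0.60 T [ 0.595 -0.193 -0.028] eff [ 2.000e-02 -5.557e+01  1.492e+01 -2.941e+01  3.250e+00  1.980e+00
  0.000e+00] q [-0.823  0.57   0.719  1.611  0.252  1.427 -0.545] w 0.0855
[(0.627, array([-0. , -0.2, -0.1])), (0.626, array([ 0.6, -0.2, -0.1])), (0.677, array([-0.3, -0.5,  0.2])), (0.698, array([ 0.1,  0.5, -0.5])), (0.68, array([-0.2,  0.8, -0.7])), (0.628, array([-0. , -0.3,  0.4])), (0.651, array([ 0.9,  0.7, -0.2])), (0.625, array([-0.8, -0.2, -0.4]))]
to -40 [-1.4 -1.5 -1.8 -0.   0.2 -0.3] to -55 [ -1.7 -59.2   5.8 -15.    0.3  -0.3]
```

>>> arm_command:
  motion:
    - [[-1.4, -1.5, -1.8, 0, 0.2, -0.3, 1], [-1.4, -1.5, -1.8, 0, 0.2, -0.3, 1], [-1.4, -1.5, -1.8, 0, 0.2, -0.3, 0], [-1.4, -1.5, -1.8, 0, 0.2, -0.3, 0], [-1.4, -1.5, -1.8, 0, 0.2, -0.3, 0], [-1.4, -1.5, -1.8, 0, 0.2, -0.3, 0], [-1.4, -1.5, -1.8, 0, 0.2, -0.3, 0], [-1.4, -1.5, -1.8, 0, 0.2, -0.3, 0]]

```text
t: 11.9
position: [0.5567, 0.0457, 0.2959]
tcp_rot: [2.443, 0.001, -0.334]
contact_force: [-0.7, 2.0, 1.9]
grip_width: 0.0234
```

>>> arm_command:
  motion:
    - [[0, 0, 0, 0, 0, 0, 0], [0, 9.7, 0.2, 2.5, 0, 0, 0], [0, 19.4, 0.8, 5, 0, 0, 0], [0, 29.1, 1.9, 7.5, 0, 0, 0], [0, 38.7, 3.4, 10, 0, 0, 0]]

```text
t: 12.4
position: [0.5462, 0.0156, 0.3182]
tcp_rot: [2.621, 0.001, -0.333]
contact_force: [0.7, 2.7, -3.3]
grip_width: 0.0231
```

```bash
python3 log.py m+ 1
```

```text
m+ 12.4 phi -29.80 r 68.1 dx -0.1 pos angle -30.01 F [-0.2  2.7 -3.3] m 0.30 T [ 1.191 -0.239  0.217] eff [  0.48 -48.83  13.61 -31.84   3.89   2.19  -0.7 ] q [-0.774  0.447  0.714  1.659  0.19   1.358 -0.473] w 0.0231
```

>>> arm_command:
  motion:
    - [[0, 9.7, 0.2, 2.5, 0, 0, 0], [0, 19.4, 0.8, 5, 0, 0, 0], [0, 29.1, 1.9, 7.5, 0, 0, 0], [0, 38.7, 3.4, 10, 0, 0, 0]]

```text
t: 12.8
position: [0.5346, -0.018, 0.3347]
tcp_rot: [2.797, 0.001, -0.334]
contact_force: [1.9, 4.0, -5.2]
grip_width: 0.0233
```

```bash
python3 log.py m+ 1
```

```text
m+ 12.8 phi -19.75 r 68.1 dx -0.1 pos angle -19.92 F [ 0.5  4.4 -5.2] m 0.41 T [ 1.641 -0.555  0.35 ] eff [  1.25 -44.9   12.03 -33.44   4.04   2.03  -0.96] q [-0.702  0.344  0.712  1.703  0.106  1.294 -0.376] w 0.0233
```

>>> arm_command:
  motion:
    - [[0, 9.7, 0.2, 2.5, 0, 0, 0], [0, 19.4, 0.8, 5, 0, 0, 0], [0, 29.1, 1.9, 7.5, 0, 0, 0], [0, 38.7, 3.4, 10, 0, 0, 0]]

```text
t: 13.2
position: [0.5223, -0.0535, 0.3448]
tcp_rot: [2.971, 0.0, -0.334]
contact_force: [4.5, 4.5, -6.0]
grip_width: 0.0235
```

```bash
python3 log.py m+ 1
```

```text
m+ 13.2 phi -9.76 r 68.1 dx -0.1 pos angle -9.92 F [ 2.8  5.7 -6. ] m 0.07 T [ 1.429 -0.611  0.411] eff [  1.14 -41.99   9.98 -34.7    3.41   1.45  -1.19] q [-0.611  0.265  0.711  1.741 -0.007  1.24  -0.246] w 0.0235
```

>>> arm_command:
  motion:
    - [[0, 9.7, 0.2, 2.5, 0, 0, 0], [0, 19.4, 0.8, 5, 0, 0, 0], [0, 29.1, 1.9, 7.5, 0, 0, 0], [0, 38.7, 3.4, 10, 0, 0, 0]]

```text
t: 13.6
position: [0.5095, -0.0901, 0.3481]
tcp_rot: [-3.138, -0.0, -0.334]
contact_force: [5.2, 4.0, -5.7]
grip_width: 0.0232
```

```bash
python3 log.py m+ 1
```

```text
m+ 13.6 phi 0.22 r 68.1 dx -0.1 pos angle 0.08 F [ 3.6  5.5 -5.7] m 0.09 T [ 1.175 -0.619  0.379] eff [  1.09 -40.76   8.74 -35.29   2.64   0.94  -1.41] q [-0.502  0.218  0.714  1.774 -0.156  1.206 -0.077] w 0.0232
```

>>> arm_command:
  motion:
    - [[0, 9.7, 0.2, 2.5, 0, 0, 0], [0, 19.4, 0.8, 5, 0, 0, 0], [0, 29.1, 1.9, 7.5, 0, 0, 0], [0, 38.7, 3.4, 10, 0, 0, 0]]

```text
t: 14.0
position: [0.4968, -0.1266, 0.3446]
tcp_rot: [-2.963, -0.0, -0.334]
contact_force: [4.3, 4.3, -5.5]
grip_width: 0.0232
```

```bash
python3 log.py m+ 1
```

```text
m+ 14.0 phi 10.21 r 68.0 dx -0.2 pos angle 10.05 F [ 2.7  5.5 -5.5] m -0.05 T [ 0.769 -0.62   0.349] eff [  1.14 -41.35   8.56 -35.07   1.74   0.61  -1.54] q [-0.376  0.209  0.721  1.798 -0.339  1.205  0.125] w 0.0232
```

>>> arm_command:
  motion:
    - [[0, 9.7, 0.2, 2.5, 0, 0, 0], [0, 19.4, 0.8, 5, 0, 0, 0], [0, 29.1, 1.9, 7.5, 0, 0, 0], [0, 38.7, 3.4, 10, 0, 0, 0]]

```text
t: 14.4
position: [0.4845, -0.1619, 0.3345]
tcp_rot: [-2.789, -0.001, -0.334]
contact_force: [5.9, 3.8, -4.2]
grip_width: 0.0234
```

```bash
python3 log.py m+ 1
```

```text
m+ 14.4 phi 20.20 r 68.0 dx -0.2 pos angle 20.03 F [ 4.4  5.6 -4.2] m -0.32 T [ 0.371 -0.546  0.31 ] eff [  1.23 -43.7    9.32 -33.96   0.74   0.62  -1.52] q [-0.236  0.239  0.723  1.814 -0.536  1.249  0.343] w 0.0234
```

>>> arm_command:
  motion:
    - [[0, 9.7, 0.2, 2.5, 0, 0, 0], [0, 19.4, 0.8, 5, 0, 0, 0], [0, 29.1, 1.9, 7.5, 0, 0, 0], [0, 38.7, 3.4, 10, 0, 0, 0]]

```text
t: 14.8
position: [0.473, -0.1952, 0.3181]
tcp_rot: [-2.615, -0.001, -0.334]
contact_force: [6.0, 4.8, -4.4]
grip_width: 0.0231
```

```bash
python3 log.py m+ 1
```

```text
m+ 14.8 phi 30.19 r 68.0 dx -0.2 pos angle 30.02 F [ 4.1  6.5 -4.4] m -0.64 T [ 0.02  -0.338  0.172] eff [  1.43 -47.51  10.7  -32.02  -0.19   1.05  -1.35] q [-0.087  0.304  0.714  1.821 -0.725  1.337  0.551] w 0.0231
```

>>> arm_command:
  motion:
    - [[0, 9.7, 0.2, 2.5, 0, 0, 0], [0, 19.4, 0.8, 5, 0, 0, 0], [0, 29.1, 1.9, 7.5, 0, 0, 0], [0, 38.7, 3.4, 10, 0, 0, 0]]

```text
t: 15.2
position: [0.4626, -0.2252, 0.2958]
tcp_rot: [-2.44, -0.001, -0.334]
contact_force: [6.7, 5.2, -4.0]
grip_width: 0.0236
```

```bash
python3 log.py m+ 1
```

```text
m+ 15.2 phi 40.18 r 68.0 dx -0.2 pos angle 40.01 F [ 4.6  7.1 -4. ] m -0.77 T [-0.228 -0.24   0.098] eff [  1.8  -52.23  12.23 -29.38  -0.88   1.8   -1.12] q [ 0.061  0.396  0.687  1.818 -0.886  1.455  0.729] w 0.0236
```

>>> arm_command:
  motion:
    - [[0, 9.7, 0.2, 2.5, 0, 0, 0], [0, 19.4, 0.8, 5, 0, 0, 0], [0, 29.1, 1.9, 7.5, 0, 0, 0], [0, 38.7, 3.4, 10, 0, 0, 0]]

```text
t: 15.6
position: [0.4536, -0.2511, 0.2683]
tcp_rot: [-2.266, -0.001, -0.334]
contact_force: [6.1, 5.5, -4.4]
grip_width: 0.0233
```

```bash
python3 log.py m+ 1
```

```text
m+ 15.6 phi 50.17 r 68.0 dx -0.1 pos angle 49.99 F [ 3.9  7.2 -4.4] m -0.64 T [-0.409 -0.093  0.11 ] eff [  2.28 -57.2   13.45 -26.33  -1.28   2.64  -0.89] q [ 0.199  0.503  0.644  1.806 -1.014  1.584  0.874] w 0.0233
```

```bash
cat > fit.py <<'E'
from h import *
L=[json.loads(l) for l in open('log.jsonl')]
u=lambda l:W.inv().apply(np.array(l['s']['position'])-A)
fr=[l for l in L if l['tag']=='free'];sf=np.array([np.sin(np.radians(l['phi'])) for l in fr]);tf=np.array([np.array(l['s']['torque'])@ax for l in fr])
kb=(sf@tf)/(sf@sf);print('bias',kb,'rms',np.std(tf-kb*sf))
D=[l for l in L if l['tag'] in('m-','m+')]
ph=np.radians([l['phi'] for l in D]);d=np.array([1 if l['tag']=='m+' else -1 for l in D])
T=np.array([np.array(l['s']['torque'])@ax for l in D])-kb*np.sin(ph)
F=np.array([W.inv().apply(l['s']['contact_force']) for l in D]);p=np.array([u(l) for l in D])
rad=np.c_[-np.sin(ph),np.cos(ph)]
S=rad[:,0]*F[:,2]-rad[:,1]*F[:,1]      # moment per lever
m0=T+p[:,1]*F[:,2]-p[:,2]*F[:,1]
def fit(cols,y,name):
    x,*_=np.linalg.lstsq(np.array(cols).T,y,rcond=None);r=y-np.array(cols).T@x
    s=np.sqrt(r@r/(len(y)-len(x)));C=np.linalg.inv(np.array(cols)@np.array(cols).T)*s*s
    print(name,x.round(3),'sd',np.sqrt(np.diag(C)).round(3),'res',s.round(3),'alpha-phi %.1f amp %.3f'%(np.degrees(np.arctan2(x[1],x[0])),np.hypot(x[0],x[1])));return r
c,s=np.cos(ph),np.sin(ph)
r=fit([s,c],m0+.32*d,'L nominal')
r=fit([s,c,-S],m0+.32*d,'L free')
r=fit([s,c,-S,-d],m0,'L,drag free')
print(np.c_[np.degrees(ph),d,S,m0,r].round(2))
E
python3 fit.py
```

```text
bias -1.0239317000538075 rms 0.024933055057778142
L nominal [0.533 0.059] sd [0.163 0.076] res 0.282 alpha-phi 6.3 amp 0.536
L free [0.251 0.094 0.046] sd [0.064 0.027 0.004] res 0.1 alpha-phi 20.5 amp 0.268
L,drag free [0.248 0.095 0.048 0.332] sd [0.067 0.029 0.008 0.047] res 0.103 alpha-phi 21.0 amp 0.266
[[ 2.991e+01 -1.000e+00  1.550e+00  4.500e-01 -1.000e-02]
 [ 1.995e+01 -1.000e+00  1.330e+00  4.200e-01 -3.000e-02]
 [ 9.980e+00 -1.000e+00  1.910e+00  4.200e-01  4.000e-02]
 [-0.000e+00 -1.000e+00  3.760e+00  2.900e-01  5.000e-02]
 [-1.001e+01 -1.000e+00  5.960e+00  7.000e-02 -3.000e-02]
 [-2.002e+01 -1.000e+00  8.710e+00 -8.000e-02 -1.000e-02]
 [-3.006e+01 -1.000e+00  1.167e+01 -2.000e-01  6.000e-02]
 [-4.010e+01 -1.000e+00  1.308e+01 -4.500e-01 -7.000e-02]
 [-2.980e+01  1.000e+00 -4.050e+00 -2.100e-01 -3.000e-02]
 [-1.975e+01  1.000e+00 -5.930e+00  6.000e-02  1.100e-01]
 [-9.760e+00  1.000e+00 -6.640e+00 -1.100e-01 -1.400e-01]
 [ 2.200e-01  1.000e+00 -5.480e+00  9.000e-02  7.000e-02]
 [ 1.021e+01  1.000e+00 -4.400e+00  1.300e-01  1.100e-01]
 [ 2.020e+01  1.000e+00 -3.770e+00  4.000e-02  2.000e-02]
 [ 3.019e+01  1.000e+00 -3.430e+00 -1.200e-01 -1.600e-01]
 [ 4.018e+01  1.000e+00 -2.810e+00 -1.100e-01 -1.400e-01]
 [ 5.017e+01  1.000e+00 -1.240e+00  1.500e-01  1.700e-01]]
```

>>> arm_command:
  motion:
    - [[0, 0, 0, 0, 0, 0, 0], [0, 0, 0, 0, 0, 0, 1], [0, 0, 0, 0, 0, 0, 1], [0, 0, 0, 0, 0, 0, 1], [0, 0, 0, 0, 0, 0, 1], [0, 0, 0, 0, 0, 0, 1]]

```text
t: 16.2
position: [0.4535, -0.2511, 0.2685]
tcp_rot: [-2.269, 0.0, -0.335]
contact_force: [0.1, 0.1, 0.2]
grip_width: 0.085
```

>>> arm_command:
  motion:
    - [[0, -23.3, 1.2, -6, 0, 0, 1], [0, -46.4, 4.9, -12, 0, 0, 1], [0, -68.9, 10.9, -18, 0, 0, 1], [0, -90.7, 19.3, -24, 0, 0, 1], [0, -111.5, 29.9, -30, 0, 0, 1], [0, -131.1, 42.6, -36, 0, 0, 1], [0, -149.2, 57.3, -42, 0, 0, 1], [0, -165.7, 73.8, -48, 0, 0, 1]]

```text
t: 17.0
position: [0.5075, -0.0963, 0.3488]
tcp_rot: [-3.11, -0.002, -0.335]
contact_force: [0.3, 0.2, -0.1]
grip_width: 0.0856
```

>>> arm_command:
  motion:
    - [[0, -23.3, 1.2, -6, 0, 0, 1], [0, -46.4, 4.9, -12, 0, 0, 1], [0, -68.9, 10.9, -18, 0, 0, 1], [0, -90.7, 19.3, -24, 0, 0, 1], [0, -111.5, 29.9, -30, 0, 0, 1], [0, -131.1, 42.6, -36, 0, 0, 1], [0, -149.2, 57.3, -42, 0, 0, 1], [0, -165.7, 73.8, -48, 0, 0, 1]]

```text
t: 17.8
position: [0.5628, 0.0633, 0.2796]
tcp_rot: [2.336, -0.0, -0.333]
contact_force: [0.9, -0.9, 0.0]
grip_width: 0.0853
```

>>> arm_command:
  motion:
    - [[0, 0, 0, 0, 0, 0, 1], [0, 0, 0, 0, 0, 0, 1]]

```text
t: 18.0
position: [0.5624, 0.0617, 0.2796]
tcp_rot: [2.339, 0.001, -0.334]
contact_force: [0.5, -0.9, 0.5]
grip_width: 0.0852
```

```bash
python3 log.py free 3;python3 - <<'E'
from h import *
c=cur();print('to -46',row(*pose(-46,.068),c))
for n in("mark",):
  for k in("side","top"):
    capture(k);print(k,[(round(d["p"],2),W.inv().apply(np.array(d["position"])-A).round(3)) for d in place_of(k,n)[:2]])
E
```

```text
free 18.0 phi -45.96 r 67.8 dx 0.0 pos angle -46.05 F [ 0.8 -0.7  0.5] m 0.91 T [ 0.668 -0.227  0.025] eff [ -2.63 -55.24  14.56 -27.75   3.28   2.34  -0.1 ] q [-0.857  0.648  0.728  1.582  0.279  1.468 -0.571] w 0.0852
free 18.1 phi -45.84 r 67.8 dx 0.7 pos angle -45.42 F [ 1.2 -0.   0.3] m 0.81 T [ 0.71  -0.243  0.041] eff [-1.480e+00 -5.651e+01  1.561e+01 -2.784e+01  3.410e+00  2.260e+00
  1.000e-02] q [-0.855  0.644  0.73   1.582  0.279  1.468 -0.572] w 0.0852
to -46 [-0.7 -2.3 -0.2 -0.2  0.1 -0.2]
side [(0.8, array([-0.001, -0.011,  0.084]))]
top [(0.98, array([ 0.002, -0.01 ,  0.086]))]
```

>>> arm_command:
  motion:
    - [[0, 0, 0, 0, 0, 0, 0], [0, 0, 0, 0, 0, 0, 0], [0, 0, 0, 0, 0, 0, 0], [0, 0, 0, 0, 0, 0, 0], [0, 0, 0, 0, 0, 0, 0], [0, 0, 0, 0, 0, 0, 0], [0, 0, 0, 0, 0, 0, 0]]

```text
t: 19.0
position: [0.5624, 0.0621, 0.2798]
tcp_rot: [2.339, 0.001, -0.334]
contact_force: [-1.9, 1.3, 3.3]
grip_width: 0.0231
```

>>> arm_command:
  motion:
    - [[0, 9.7, 0.2, 2.5, 0, 0, 0], [0, 19.4, 0.8, 5, 0, 0, 0], [0, 29.1, 1.9, 7.5, 0, 0, 0], [0, 38.7, 3.4, 10, 0, 0, 0]]

```text
t: 19.4
position: [0.5527, 0.0344, 0.3053]
tcp_rot: [2.515, 0.001, -0.334]
contact_force: [-0.4, 1.3, 0.2]
grip_width: 0.0233
```

```bash
python3 log.py n+ 1
```

```text
n+ 19.4 phi -35.88 r 68.1 dx -0.1 pos angle -36.10 F [-0.8  1.1  0.2] m 0.70 T [ 0.863 -0.176  0.099] eff [  0.17 -51.14  14.75 -30.43   3.71   2.12  -0.51] q [-0.815  0.521  0.726  1.631  0.224  1.398 -0.514] w 0.0233
```

>>> arm_command:
  motion:
    - [[0, 9.7, 0.2, 2.5, 0, 0, 0], [0, 19.4, 0.8, 5, 0, 0, 0], [0, 29.1, 1.9, 7.5, 0, 0, 0], [0, 38.7, 3.4, 10, 0, 0, 0]]

```text
t: 19.8
position: [0.5417, 0.0025, 0.3256]
tcp_rot: [2.692, 0.001, -0.334]
contact_force: [0.6, 3.2, -0.6]
grip_width: 0.023
```

```bash
python3 log.py n+ 1
```

```text
n+ 19.8 phi -25.77 r 68.2 dx -0.1 pos angle -25.98 F [-0.4  3.2 -0.6] m 0.52 T [ 1.242 -0.152  0.177] eff [  0.93 -45.91  12.81 -31.95   3.8    1.64  -0.74] q [-0.755  0.406  0.724  1.678  0.154  1.33  -0.434] w 0.0230
```

>>> arm_command:
  motion:
    - [[0, 9.7, 0.2, 2.5, 0, 0, 0], [0, 19.4, 0.8, 5, 0, 0, 0], [0, 29.1, 1.9, 7.5, 0, 0, 0], [0, 38.7, 3.4, 10, 0, 0, 0]]

```text
t: 20.2
position: [0.5298, -0.0319, 0.3395]
tcp_rot: [2.867, 0.0, -0.334]
contact_force: [1.0, 5.1, 0.5]
grip_width: 0.0238
```

```bash
python3 log.py n+ 1
```

```text
n+ 20.2 phi -15.76 r 68.1 dx -0.1 pos angle -15.95 F [-0.8  5.1  0.5] m 0.33 T [ 1.416 -0.192  0.237] eff [  1.28 -41.68  10.86 -33.13   3.6    1.01  -0.98] q [-0.676  0.311  0.721  1.719  0.061  1.27  -0.325] w 0.0238
```

>>> arm_command:
  motion:
    - [[0, 9.7, 0.2, 2.5, 0, 0, 0], [0, 19.4, 0.8, 5, 0, 0, 0], [0, 29.1, 1.9, 7.5, 0, 0, 0], [0, 38.7, 3.4, 10, 0, 0, 0]]

```text
t: 20.6
position: [0.5173, -0.0679, 0.3469]
tcp_rot: [3.041, -0.0, -0.334]
contact_force: [1.9, 5.1, -1.0]
grip_width: 0.0231
```

```bash
python3 log.py n+ 1
```

```text
n+ 20.6 phi -5.76 r 68.1 dx -0.1 pos angle -5.95 F [ 0.1  5.4 -1. ] m 0.05 T [ 1.282 -0.2    0.319] eff [  1.   -39.25   9.03 -34.16   2.98   0.45  -1.22] q [-0.578  0.244  0.721  1.755 -0.066  1.223 -0.18 ] w 0.0231
```

>>> arm_command:
  motion:
    - [[0, 9.7, 0.2, 2.5, 0, 0, 0], [0, 19.4, 0.8, 5, 0, 0, 0], [0, 29.1, 1.9, 7.5, 0, 0, 0], [0, 38.7, 3.4, 10, 0, 0, 0]]

```text
t: 21.0
position: [0.5045, -0.1046, 0.3475]
tcp_rot: [-3.068, -0.0, -0.334]
contact_force: [2.1, 5.0, -1.3]
grip_width: 0.0233
```

```bash
python3 log.py n+ 1
```

```text
n+ 21.0 phi 4.24 r 68.1 dx -0.1 pos angle 4.04 F [ 0.4  5.4 -1.3] m -0.00 T [ 1.148 -0.255  0.359] eff [ 8.800e-01 -3.861e+01  8.180e+00 -3.446e+01  2.260e+00 -2.000e-02
 -1.410e+00] q [-0.461  0.211  0.726  1.785 -0.229  1.201  0.003] w 0.0233
```

>>> arm_command:
  motion:
    - [[0, 9.7, 0.2, 2.5, 0, 0, 0], [0, 19.4, 0.8, 5, 0, 0, 0], [0, 29.1, 1.9, 7.5, 0, 0, 0], [0, 38.7, 3.4, 10, 0, 0, 0]]

```text
t: 21.4
position: [0.4919, -0.1408, 0.3414]
tcp_rot: [-2.893, -0.001, -0.334]
contact_force: [3.2, 4.7, -1.3]
grip_width: 0.0236
```

```bash
python3 log.py n+ 1
```

```text
n+ 21.4 phi 14.23 r 68.0 dx -0.2 pos angle 14.01 F [ 1.5  5.5 -1.3] m -0.16 T [ 0.912 -0.285  0.423] eff [  0.86 -39.83   8.35 -33.94   1.39  -0.26  -1.49] q [-0.328  0.217  0.731  1.806 -0.42   1.218  0.214] w 0.0236
```

>>> arm_command:
  motion:
    - [[0, 9.7, 0.2, 2.5, 0, 0, 0], [0, 19.4, 0.8, 5, 0, 0, 0], [0, 29.1, 1.9, 7.5, 0, 0, 0], [0, 38.7, 3.4, 10, 0, 0, 0]]

```text
t: 21.8
position: [0.4798, -0.1755, 0.3287]
tcp_rot: [-2.719, -0.001, -0.334]
contact_force: [3.0, 4.2, -0.5]
grip_width: 0.0231
```

```bash
python3 log.py n+ 1
```

```text
n+ 21.8 phi 24.22 r 68.0 dx -0.2 pos angle 24.00 F [ 1.4  5.  -0.5] m -0.25 T [ 0.708 -0.16   0.361] eff [  0.89 -42.78   9.36 -32.55   0.46  -0.13  -1.4 ] q [-0.183  0.262  0.729  1.819 -0.617  1.281  0.431] w 0.0231
```

>>> arm_command:
  motion:
    - [[0, 9.7, 0.2, 2.5, 0, 0, 0], [0, 19.4, 0.8, 5, 0, 0, 0], [0, 29.1, 1.9, 7.5, 0, 0, 0], [0, 38.7, 3.4, 10, 0, 0, 0]]

```text
t: 22.2
position: [0.4687, -0.2075, 0.3099]
tcp_rot: [-2.544, -0.001, -0.334]
contact_force: [3.5, 4.6, 0.4]
grip_width: 0.0231
```

```bash
python3 log.py n+ 1
```

```text
n+ 22.2 phi 34.22 r 68.0 dx -0.2 pos angle 33.99 F [1.8 5.5 0.4] m -0.61 T [ 0.458 -0.07   0.334] eff [  1.07 -47.04  10.83 -30.38  -0.33   0.37  -1.2 ] q [-0.033  0.339  0.712  1.822 -0.796  1.383  0.628] w 0.0231
```

>>> arm_command:
  motion:
    - [[0, 9.7, 0.2, 2.5, 0, 0, 0], [0, 19.4, 0.8, 5, 0, 0, 0], [0, 29.1, 1.9, 7.5, 0, 0, 0], [0, 38.7, 3.4, 10, 0, 0, 0]]

```text
t: 22.6
position: [0.4588, -0.236, 0.2855]
tcp_rot: [-2.37, -0.001, -0.334]
contact_force: [5.1, 4.0, 1.3]
grip_width: 0.0237
```

```bash
python3 log.py n+ 1
```

```text
n+ 22.6 phi 44.21 r 68.0 dx -0.2 pos angle 43.98 F [3.5 5.5 1.3] m -0.81 T [ 0.269 -0.094  0.272] eff [  1.4  -51.96  12.27 -27.62  -0.86   1.1   -0.96] q [ 0.113  0.438  0.678  1.815 -0.944  1.508  0.793] w 0.0237
```

>>> arm_command:
  motion:
    - [[0, 9.7, 0.2, 2.5, 0, 0, 0], [0, 19.4, 0.8, 5, 0, 0, 0], [0, 29.1, 1.9, 7.5, 0, 0, 0], [0, 38.7, 3.4, 10, 0, 0, 0]]

```text
t: 23.0
position: [0.4505, -0.2601, 0.2562]
tcp_rot: [-2.196, -0.002, -0.335]
contact_force: [4.8, 6.2, 1.3]
grip_width: 0.0232
```

```bash
python3 log.py n+ 1
```

```text
n+ 23.0 phi 54.21 r 67.9 dx -0.2 pos angle 53.96 F [2.4 7.4 1.3] m -1.02 T [ 0.198 -0.035  0.277] eff [  1.79 -56.94  13.29 -24.53  -1.12   1.86  -0.72] q [ 0.246  0.55   0.627  1.799 -1.059  1.639  0.924] w 0.0232
```

```bash
sed -i "s/in('m-','m+')/in('m-','m+','n-','n+')/; s/l\['tag'\]=='m+'/l['tag'][1]=='+'/; s/^c,s=.*/ps=ph+np.radians([-44 if l['tag'][0]=='m' else 52 for l in D]);c,s=np.cos(ps),np.sin(ps)/; s/np.c_\[np.degrees(ph)/np.c_[np.degrees(ps)/; s/alpha-phi/beta/" fit.py; python3 fit.py
```

```text
bias -1.0194075626399752 rms 0.025328683015235384
L nominal [0.28  0.354] sd [0.061 0.065] res 0.225 beta 51.6 amp 0.451
L free [0.085 0.228 0.044] sd [0.034 0.032 0.005] res 0.103 beta 69.5 amp 0.243
L,drag free [0.085 0.229 0.044 0.323] sd [0.036 0.035 0.008 0.043] res 0.105 beta 69.5 amp 0.244
[[-1.4090e+01 -1.0000e+00  1.5500e+00  4.5000e-01 -0.0000e+00]
 [-2.4050e+01 -1.0000e+00  1.3300e+00  4.1000e-01 -2.0000e-02]
 [-3.4020e+01 -1.0000e+00  1.9100e+00  4.2000e-01  4.0000e-02]
 [-4.4000e+01 -1.0000e+00  3.7600e+00  2.9000e-01  3.0000e-02]
 [-5.4010e+01 -1.0000e+00  5.9600e+00  7.0000e-02 -5.0000e-02]
 [-6.4020e+01 -1.0000e+00  8.7100e+00 -8.0000e-02 -4.0000e-02]
 [-7.4060e+01 -1.0000e+00  1.1670e+01 -2.0000e-01  1.0000e-02]
 [-8.4100e+01 -1.0000e+00  1.3080e+01 -4.4000e-01 -1.2000e-01]
 [-7.3800e+01  1.0000e+00 -4.0500e+00 -2.1000e-01 -5.0000e-02]
 [-6.3750e+01  1.0000e+00 -5.9300e+00  6.0000e-02  1.0000e-01]
 [-5.3760e+01  1.0000e+00 -6.6400e+00 -1.1000e-01 -1.4000e-01]
 [-4.3780e+01  1.0000e+00 -5.4800e+00  9.0000e-02  7.0000e-02]
 [-3.3790e+01  1.0000e+00 -4.4000e+00  1.3000e
[... 199 characters left out ...]
0e-01]
 [ 6.1700e+00  1.0000e+00 -1.2400e+00  1.5000e-01  1.8000e-01]
 [ 1.6120e+01  1.0000e+00 -7.8000e-01  1.0000e-01  1.5000e-01]
 [ 2.6230e+01  1.0000e+00 -3.1400e+00  8.0000e-02  2.0000e-02]
 [ 3.6240e+01  1.0000e+00 -4.7800e+00  6.0000e-02 -7.0000e-02]
 [ 4.6240e+01  1.0000e+00 -5.4800e+00 -5.0000e-02 -1.9000e-01]
 [ 5.6240e+01  1.0000e+00 -5.2500e+00  7.0000e-02 -4.0000e-02]
 [ 6.6230e+01  1.0000e+00 -4.9700e+00  1.0000e-01  3.0000e-02]
 [ 7.6220e+01  1.0000e+00 -4.3600e+00  1.7000e-01  1.6000e-01]
 [ 8.6220e+01  1.0000e+00 -4.7800e+00 -4.0000e-02 -3.0000e-02]
 [ 9.6210e+01  1.0000e+00 -4.8900e+00 -1.0000e-01 -5.0000e-02]
 [ 1.0621e+02  1.0000e+00 -5.4400e+00 -1.9000e-01 -1.3000e-01]]
```

>>> arm_command:
  motion:
    - [[0, 0, 0, 0, 0, 0, 0], [0, 0, 0, 0, 0, 0, 1], [0, 0, 0, 0, 0, 0, 1], [0, 0, 0, 0, 0, 0, 1], [0, 0, 0, 0, 0, 0, 1], [0, 0, 0, 0, 0, 0, 1]]

```text
t: 23.6
position: [0.4504, -0.26, 0.2559]
tcp_rot: [-2.199, 0.0, -0.335]
contact_force: [-0.4, -0.8, -0.2]
grip_width: 0.0857
```

>>> arm_command:
  motion:
    - [[0, -23.3, 1.2, -6, 0, 0, 1], [0, -46.4, 4.9, -12, 0, 0, 1], [0, -68.9, 10.9, -18, 0, 0, 1], [0, -90.7, 19.3, -24, 0, 0, 1], [0, -111.5, 29.9, -30, 0, 0, 1], [0, -131.1, 42.6, -36, 0, 0, 1], [0, -149.2, 57.3, -42, 0, 0, 1], [0, -165.7, 73.8, -48, 0, 0, 1]]

```text
t: 24.4
position: [0.5024, -0.1109, 0.3476]
tcp_rot: [-3.04, -0.002, -0.335]
contact_force: [-0.7, -0.3, -0.8]
grip_width: 0.0856
```

>>> arm_command:
  motion:
    - [[0, 0, 0, 0, 0, 0, 1], [0, 0, 0, 0, 0, 0, 1], [0, 0, 0, 0, 0, 0, 1]]

```text
t: 24.7
position: [0.5017, -0.1126, 0.3463]
tcp_rot: [-3.036, 0.001, -0.336]
contact_force: [-0.8, -0.7, -1.0]
grip_width: 0.0853
```

```bash
python3 log.py free 3;python3 - <<'E'
from h import *
c=cur();print('to 6',row(*pose(6,.068),c))
capture('side');print([(round(d["p"],2),W.inv().apply(np.array(d["position"])-A).round(3)) for d in place_of('side','mark')[:2]])
capture('top');print([(round(d["p"],2),W.inv().apply(np.array(d["position"])-A).round(3)) for d in place_of('top','mark')[:2]])
E
```

```text
free 24.7 phi 6.05 r 67.6 dx -0.2 pos angle 6.24 F [-0.6 -0.9 -1. ] m 0.05 T [-0.173  0.056 -0.014] eff [-1.330e+00 -3.821e+01  4.680e+00 -3.505e+01 -6.600e-01  5.000e-02
 -1.000e-02] q [-0.456  0.214  0.753  1.79  -0.269  1.203  0.047] w 0.0853
free 24.8 phi 6.02 r 67.7 dx -0.1 pos angle 6.35 F [-0.7  0.6  0.8] m -0.29 T [-0.12   0.061 -0.019] eff [-5.600e-01 -3.835e+01  5.220e+00 -3.489e+01 -6.200e-01  5.000e-02
  3.000e-02] q [-0.455  0.214  0.753  1.79  -0.269  1.203  0.047] w 0.0858
to 6 [ 0.1 -1.4 -0.3 -0.   0.  -0.2]
[(0.57, array([-0.003, -0.082, -0.024]))]
[(0.26, array([ 0.139,  0.041, -0.126]))]
```

>>> arm_command:
  motion:
    - [[0, 0, 0, 0, 0, 0, 0], [0, 0, 0, 0, 0, 0, 0], [0, 0, 0, 0, 0, 0, 0], [0, 0, 0, 0, 0, 0, 0], [0, 0, 0, 0, 0, 0, 0], [0, 0, 0, 0, 0, 0, 0], [0, 0, 0, 0, 0, 0, 0]]

```text
t: 25.7
position: [0.5023, -0.1115, 0.3466]
tcp_rot: [-3.037, 0.0, -0.334]
contact_force: [-0.4, 0.3, 1.9]
grip_width: 0.0235
```

>>> arm_command:
  motion:
    - [[0, 9.7, 0.2, 2.5, 0, 0, 0], [0, 19.4, 0.8, 5, 0, 0, 0], [0, 29.1, 1.9, 7.5, 0, 0, 0], [0, 38.7, 3.4, 10, 0, 0, 0]]

```text
t: 26.1
position: [0.4898, -0.1472, 0.3393]
tcp_rot: [-2.86, 0.0, -0.333]
contact_force: [0.1, 2.4, 1.4]
grip_width: 0.0232
```

```bash
python3 log.py p+ 1|cut -c1-80
```

```text
p+ 26.1 phi 16.15 r 67.7 dx 0.0 pos angle 15.83 F [-0.7  2.3  1.4] m -0.58 T [0.
```

>>> arm_command:
  motion:
    - [[0, 9.7, 0.2, 2.5, 0, 0, 0], [0, 19.4, 0.8, 5, 0, 0, 0], [0, 29.1, 1.9, 7.5, 0, 0, 0], [0, 38.7, 3.4, 10, 0, 0, 0]]

```text
t: 26.5
position: [0.478, -0.1815, 0.3254]
tcp_rot: [-2.685, -0.0, -0.333]
contact_force: [-1.1, 2.1, 2.4]
grip_width: 0.0236
```

```bash
python3 log.py p+ 1|cut -c1-80
```

```text
p+ 26.5 phi 26.16 r 67.7 dx 0.0 pos angle 25.84 F [-1.8  1.6  2.4] m -0.69 T [-0
```

>>> arm_command:
  motion:
    - [[0, 9.7, 0.2, 2.5, 0, 0, 0], [0, 19.4, 0.8, 5, 0, 0, 0], [0, 29.1, 1.9, 7.5, 0, 0, 0], [0, 38.7, 3.4, 10, 0, 0, 0]]

```text
t: 26.9
position: [0.4671, -0.2131, 0.3055]
tcp_rot: [-2.51, -0.0, -0.333]
contact_force: [-0.8, 2.0, 3.6]
grip_width: 0.0233
```

```bash
python3 log.py p+ 1|cut -c1-80
```

```text
p+ 26.9 phi 36.16 r 67.7 dx 0.1 pos angle 35.86 F [-1.4  1.6  3.6] m -0.90 T [-0
```

>>> arm_command:
  motion:
    - [[0, 9.7, 0.2, 2.5, 0, 0, 0], [0, 19.4, 0.8, 5, 0, 0, 0], [0, 29.1, 1.9, 7.5, 0, 0, 0], [0, 38.7, 3.4, 10, 0, 0, 0]]

```text
t: 27.3
position: [0.4574, -0.2408, 0.28]
tcp_rot: [-2.336, -0.0, -0.333]
contact_force: [-0.8, 1.7, 4.6]
grip_width: 0.0236
```

```bash
python3 log.py p+ 1|cut -c1-80
```

```text
p+ 27.3 phi 46.17 r 67.6 dx 0.1 pos angle 45.88 F [-1.3  1.4  4.6] m -1.03 T [0.
```

>>> arm_command:
  motion:
    - [[0, 0, 0, 0, 0, 0, 0], [0, -9.7, 0.2, -2.5, 0, 0, 0], [0, -19.4, 0.8, -5, 0, 0, 0], [0, -29.1, 1.9, -7.5, 0, 0, 0], [0, -38.7, 3.4, -10, 0, 0, 0]]

```text
t: 27.8
position: [0.467, -0.2129, 0.3056]
tcp_rot: [-2.515, 0.0, -0.335]
contact_force: [-0.4, 0.7, 0.1]
grip_width: 0.0235
```

```bash
python3 log.py p- 1|cut -c1-80
```

```text
p- 27.8 phi 35.90 r 67.7 dx -0.0 pos angle 35.80 F [-0.7  0.5  0.1] m -0.40 T [-
```

>>> arm_command:
  motion:
    - [[0, -9.7, 0.2, -2.5, 0, 0, 0], [0, -19.4, 0.8, -5, 0, 0, 0], [0, -29.1, 1.9, -7.5, 0, 0, 0], [0, -38.7, 3.4, -10, 0, 0, 0]]

```text
t: 28.2
position: [0.478, -0.1814, 0.3255]
tcp_rot: [-2.69, -0.0, -0.335]
contact_force: [-0.5, -0.3, 0.4]
grip_width: 0.0232
```

```bash
python3 log.py p- 1|cut -c1-80
```

```text
p- 28.2 phi 25.89 r 67.7 dx -0.0 pos angle 25.79 F [-0.4 -0.4  0.4] m -0.17 T [-
```

>>> arm_command:
  motion:
    - [[0, -9.7, 0.2, -2.5, 0, 0, 0], [0, -19.4, 0.8, -5, 0, 0, 0], [0, -29.1, 1.9, -7.5, 0, 0, 0], [0, -38.7, 3.4, -10, 0, 0, 0]]

```text
t: 28.6
position: [0.4898, -0.1471, 0.3393]
tcp_rot: [-2.864, -0.0, -0.335]
contact_force: [-1.1, -0.0, -0.1]
grip_width: 0.0234
```

```bash
python3 log.py p- 1|cut -c1-80
```

```text
p- 28.6 phi 15.89 r 67.7 dx -0.1 pos angle 15.79 F [-1.1 -0.4 -0.1] m -0.05 T [-
```

>>> arm_command:
  motion:
    - [[0, -9.7, 0.2, -2.5, 0, 0, 0], [0, -19.4, 0.8, -5, 0, 0, 0], [0, -29.1, 1.9, -7.5, 0, 0, 0], [0, -38.7, 3.4, -10, 0, 0, 0]]

```text
t: 29.0
position: [0.5023, -0.1111, 0.3466]
tcp_rot: [-3.039, -0.0, -0.335]
contact_force: [-0.9, -0.6, -0.6]
grip_width: 0.0234
```

```bash
python3 log.py p- 1|cut -c1-80
```

```text
p- 29.0 phi 5.89 r 67.8 dx -0.0 pos angle 5.80 F [-0.6 -0.9 -0.6] m 0.19 T [0.00
```

>>> arm_command:
  motion:
    - [[0, -9.7, 0.2, -2.5, 0, 0, 0], [0, -19.4, 0.8, -5, 0, 0, 0], [0, -29.1, 1.9, -7.5, 0, 0, 0], [0, -38.7, 3.4, -10, 0, 0, 0]]

```text
t: 29.4
position: [0.515, -0.0744, 0.3472]
tcp_rot: [3.07, 0.0, -0.335]
contact_force: [-0.9, -0.3, -0.9]
grip_width: 0.0233
```

```bash
python3 log.py p- 1|cut -c1-80
```

```text
p- 29.4 phi -4.10 r 67.8 dx -0.1 pos angle -4.20 F [-0.8 -0.6 -0.9] m 0.29 T [ 0
```

>>> arm_command:
  motion:
    - [[0, -9.7, 0.2, -2.5, 0, 0, 0], [0, -19.4, 0.8, -5, 0, 0, 0], [0, -29.1, 1.9, -7.5, 0, 0, 0], [0, -38.7, 3.4, -10, 0, 0, 0]]

```text
t: 29.8
position: [0.5276, -0.0382, 0.341]
tcp_rot: [2.895, 0.0, -0.335]
contact_force: [-1.1, -1.7, -0.6]
grip_width: 0.0235
```

```bash
python3 log.py p- 1|cut -c1-80
```

```text
p- 29.8 phi -14.11 r 67.8 dx -0.0 pos angle -14.20 F [-0.5 -2.  -0.6] m 0.62 T [
  5.300e-01] q [-0.688  0.305  0.758  1.727  0.03   1.259 -0.292] w 0.0235
```

>>> arm_command:
  motion:
    - [[0, -9.7, 0.2, -2.5, 0, 0, 0], [0, -19.4, 0.8, -5, 0, 0, 0], [0, -29.1, 1.9, -7.5, 0, 0, 0], [0, -38.7, 3.4, -10, 0, 0, 0]]

```text
t: 30.2
position: [0.5398, -0.0033, 0.3281]
tcp_rot: [2.719, 0.001, -0.335]
contact_force: [-2.1, -2.0, 0.2]
grip_width: 0.0234
```

```bash
python3 log.py p- 1|cut -c1-80
```

```text
p- 30.2 phi -24.19 r 67.8 dx 0.0 pos angle -24.28 F [-1.3 -2.6  0.2] m 0.84 T [
```

>>> arm_command:
  motion:
    - [[0, -9.7, 0.2, -2.5, 0, 0, 0], [0, -19.4, 0.8, -5, 0, 0, 0], [0, -29.1, 1.9, -7.5, 0, 0, 0], [0, -38.7, 3.4, -10, 0, 0, 0]]

```text
t: 30.6
position: [0.551, 0.0289, 0.309]
tcp_rot: [2.544, 0.001, -0.335]
contact_force: [-1.9, -2.0, 2.1]
grip_width: 0.0229
```

```bash
python3 log.py p- 1|cut -c1-80; sed -i "s/\[-44 if l\['tag'\]\[0\]=='m' else 52 for l in D\]/[dict(m=-44,n=52,p=100)[l['tag'][0]] for l in D]/; s/'n-','n+'/'n-','n+','p-','p+'/" fit.py; python3 fit.py
```

```text
p- 30.6 phi -34.23 r 67.8 dx 0.0 pos angle -34.33 F [-1.1 -2.5  2.1] m 0.85 T [ 
bias -1.0204560508765692 rms 0.02773396898218119
L nominal [0.201 0.311] sd [0.047 0.057] res 0.215 beta 57.1 amp 0.371
L free [0.074 0.229 0.044] sd [0.022 0.025 0.003] res 0.09 beta 72.0 amp 0.241
L,drag free [0.076 0.229 0.043 0.314] sd [0.023 0.025 0.006 0.026] res 0.091 beta 71.7 amp 0.241
[[-1.4090e+01 -1.0000e+00  1.5500e+00  4.5000e-01  0.0000e+00]
 [-2.4050e+01 -1.0000e+00  1.3300e+00  4.1000e-01 -2.0000e-02]
 [-3.4020e+01 -1.0000e+00  1.9100e+00  4.2000e-01  4.0000e-02]
 [-4.4000e+01 -1.0000e+00  3.7600e+00  2.9000e-01  3.0000e-02]
 [-5.4010e+01 -1.0000e+00  5.9600e+00  7.0000e-02 -6.0000e-02]
 [-6.4020e+01 -1.0000e+00  8.7100e+00 -8.0000e-02 -5.0000e-02]
 [-7.4060e+01 -1.0000e+00  1.1670e+01 -2.0000e-01  0.0000e+00]
 [-8.4100e+01 -1.0000e+00  1.3080e+01 -4.4000e-01 -1.4000e-01]
 [-7.3800e+01  1.0000e+00 -4.0500e+00 -2.1000e-01 -6.0000e-02]
 [-6.3750e+01  1.0000e+00 -5.9300e+00  6.0000e-02  9.0000e-02]
 [-5.3760e+01  1.0000e+00 -6.6400e+00 -1.1000e-01 -1.5000e-01]
 [-4.3780e+01  1.0000e+00 -5.4
[... 1034 characters left out ...]
0e-02]
 [ 1.2616e+02  1.0000e+00 -2.5400e+00 -2.4000e-01  3.0000e-02]
 [ 1.3616e+02  1.0000e+00 -3.4300e+00 -2.9000e-01 -2.0000e-02]
 [ 1.4617e+02  1.0000e+00 -4.2800e+00 -3.0000e-01 -2.0000e-02]
 [ 1.3590e+02 -1.0000e+00 -5.2000e-01  2.0000e-01 -3.0000e-02]
 [ 1.2589e+02 -1.0000e+00  2.0000e-01  2.7000e-01  4.0000e-02]
 [ 1.1589e+02 -1.0000e+00  3.9000e-01  2.3000e-01 -4.0000e-02]
 [ 1.0589e+02 -1.0000e+00  9.1000e-01  2.9000e-01  1.0000e-02]
 [ 9.5900e+01 -1.0000e+00  5.7000e-01  2.2000e-01 -1.2000e-01]
 [ 8.5890e+01 -1.0000e+00  1.7800e+00  3.7000e-01  4.0000e-02]
 [ 7.5810e+01 -1.0000e+00  2.4400e+00  4.2000e-01  8.0000e-02]
 [ 6.5770e+01 -1.0000e+00  3.2200e+00  2.8000e-01 -6.0000e-02]]
```

>>> arm_command:
  motion:
    - [[0, 0, 0, 0, 0, 0, 0], [0, 9.7, 0.2, 2.5, 0, 0, 0], [0, 19.4, 0.8, 5, 0, 0, 0], [0, 29.1, 1.9, 7.5, 0, 0, 0], [0, 38.7, 3.4, 10, 0, 0, 0]]

```text
t: 31.1
position: [0.5395, -0.0038, 0.3284]
tcp_rot: [2.728, 0.0, -0.334]
contact_force: [2.9, 1.5, -6.8]
grip_width: 0.0235
```

```bash
python3 log.py p+ 1|cut -c1-40
```

```text
p+ 31.1 phi -23.70 r 67.8 dx -0.1 pos an
```

>>> arm_command:
  motion:
    - [[0, 9.7, 0.2, 2.5, 0, 0, 0], [0, 19.4, 0.8, 5, 0, 0, 0], [0, 29.1, 1.9, 7.5, 0, 0, 0], [0, 38.7, 3.4, 10, 0, 0, 0]]

```text
t: 31.5
position: [0.5274, -0.0386, 0.3411]
tcp_rot: [2.902, 0.0, -0.334]
contact_force: [5.0, 3.9, -8.2]
grip_width: 0.0234
```

```bash
python3 log.py p+ 1|cut -c1-40
```

```text
p+ 31.5 phi -13.71 r 67.8 dx -0.1 pos an
```

>>> arm_command:
  motion:
    - [[0, 9.7, 0.2, 2.5, 0, 0, 0], [0, 19.4, 0.8, 5, 0, 0, 0], [0, 29.1, 1.9, 7.5, 0, 0, 0], [0, 38.7, 3.4, 10, 0, 0, 0]]

```text
t: 31.9
position: [0.5148, -0.0747, 0.3472]
tcp_rot: [3.077, -0.0, -0.334]
contact_force: [6.3, 5.3, -7.4]
grip_width: 0.0231
```

```bash
python3 log.py p+ 1|cut -c1-40
```

```text
p+ 31.9 phi -3.72 r 67.8 dx -0.2 pos ang
```

>>> arm_command:
  motion:
    - [[0, 9.7, 0.2, 2.5, 0, 0, 0], [0, 19.4, 0.8, 5, 0, 0, 0], [0, 29.1, 1.9, 7.5, 0, 0, 0], [0, 38.7, 3.4, 10, 0, 0, 0]]

```text
t: 32.3
position: [0.5021, -0.1113, 0.3466]
tcp_rot: [-3.032, -0.001, -0.334]
contact_force: [5.6, 4.3, -7.4]
grip_width: 0.0237
```

```bash
python3 log.py p+ 1|cut -c1-40
```

```text
p+ 32.3 phi 6.28 r 67.7 dx -0.2 pos angl
```

>>> arm_command:
  motion:
    - [[0, 9.7, 0.2, 2.5, 0, 0, 0], [0, 19.4, 0.8, 5, 0, 0, 0], [0, 29.1, 1.9, 7.5, 0, 0, 0], [0, 38.7, 3.4, 10, 0, 0, 0]]

```text
t: 32.7
position: [0.4897, -0.1472, 0.3393]
tcp_rot: [-2.858, -0.001, -0.334]
contact_force: [5.8, 6.3, -5.4]
grip_width: 0.0235
```

```bash
python3 log.py p+ 1|cut -c1-40
```

```text
p+ 32.7 phi 16.27 r 67.7 dx -0.2 pos ang
```

>>> arm_command:
  motion:
    - [[0, 9.7, 0.2, 2.5, 0, 0, 0], [0, 19.4, 0.8, 5, 0, 0, 0], [0, 29.1, 1.9, 7.5, 0, 0, 0], [0, 38.7, 3.4, 10, 0, 0, 0]]

```text
t: 33.1
position: [0.4778, -0.1814, 0.3255]
tcp_rot: [-2.683, -0.001, -0.333]
contact_force: [5.9, 6.6, -3.1]
grip_width: 0.023
```

```bash
python3 log.py p+ 1|cut -c1-40
```

```text
p+ 33.1 phi 26.28 r 67.7 dx -0.2 pos ang
```

>>> arm_command:
  motion:
    - [[0, 9.7, 0.2, 2.5, 0, 0, 0], [0, 19.4, 0.8, 5, 0, 0, 0], [0, 29.1, 1.9, 7.5, 0, 0, 0], [0, 38.7, 3.4, 10, 0, 0, 0]]

```text
t: 33.5
position: [0.4669, -0.2128, 0.3056]
tcp_rot: [-2.508, -0.002, -0.333]
contact_force: [5.6, 6.7, -1.6]
grip_width: 0.023
```

```bash
python3 log.py p+ 1|cut -c1-40
```

```text
p+ 33.5 phi 36.27 r 67.6 dx -0.1 pos ang
```

>>> arm_command:
  motion:
    - [[0, 0, 0, 0, 0, 0, 0], [0, -9.7, 0.2, -2.5, 0, 0, 0], [0, -19.4, 0.8, -5, 0, 0, 0], [0, -29.1, 1.9, -7.5, 0, 0, 0], [0, -38.7, 3.4, -10, 0, 0, 0]]

```text
t: 34.0
position: [0.4776, -0.1818, 0.3253]
tcp_rot: [-2.688, -0.001, -0.335]
contact_force: [5.1, 2.7, -7.0]
grip_width: 0.0236
```

```bash
python3 log.py p- 1|cut -c1-40
```

```text
p- 34.0 phi 25.97 r 67.7 dx -0.2 pos ang
```

>>> arm_command:
  motion:
    - [[0, -9.7, 0.2, -2.5, 0, 0, 0], [0, -19.4, 0.8, -5, 0, 0, 0], [0, -29.1, 1.9, -7.5, 0, 0, 0], [0, -38.7, 3.4, -10, 0, 0, 0]]

```text
t: 34.4
position: [0.4895, -0.1476, 0.3392]
tcp_rot: [-2.863, -0.001, -0.336]
contact_force: [4.5, 2.9, -7.5]
grip_width: 0.0235
```

```bash
python3 log.py p- 1|cut -c1-40; python3 fit.py|grep -v '\[\?\['; python3 fit.py|head -4
```

```text
p- 34.4 phi 15.98 r 67.8 dx -0.2 pos ang
bias -1.0204560508765692 rms 0.02773396898218119
bias -1.0204560508765692 rms 0.02773396898218119
L nominal [0.244 0.312] sd [0.042 0.056] res 0.218 beta 52.0 amp 0.396
L free [0.082 0.236 0.045] sd [0.025 0.029 0.004] res 0.11 beta 70.9 amp 0.250
L,drag free [0.089 0.233 0.039 0.291] sd [0.026 0.029 0.007 0.029] res 0.11 beta 69.0 amp 0.249
```

```bash
cat >> fit.py <<'E'
print('----')
Fr=(F[:,1:]*rad).sum(1)
T0=T+kb*np.sin(ph)
y=m0+.32*d
fit([s,c,-T],y,'Tscale free')
fit([s,c,-T,-S],y,'T,L free')
fit([s,c,-S,-Fr,-F[:,0]],y,'L,Fr,Fx')
fit([s,c,-S,-np.sin(ph),-np.cos(ph)],y,'L,bias sin cos')
fit([s,c,-S,-np.sin(ph),-np.cos(ph),-d],m0,'L,bias sin cos,drag')
tg=np.array([l['tag'][0] for l in D])
for t in'mnp':
    k=tg!=t;fit([s[k],c[k],-S[k]],y[k],'without '+t)
k=np.arange(len(y))>=8;fit([s[k],c[k],-S[k]],y[k],'without first sweep')
E
python3 fit.py|sed -n '/----/,$p'
```

```text
----
Tscale free [ 0.046  0.19  -0.217] sd [0.025 0.027 0.017] res 0.1 beta 76.5 amp 0.195
T,L free [ 0.044  0.188 -0.228 -0.002] sd [0.027 0.031 0.076 0.016] res 0.101 beta 76.7 amp 0.193
L,Fr,Fx [0.074 0.243 0.041 0.013 0.018] sd [0.027 0.03  0.005 0.013 0.021] res 0.11 beta 73.0 amp 0.254
L,bias sin cos [0.096 0.248 0.046 0.021 0.019] sd [0.03  0.035 0.004 0.044 0.024] res 0.111 beta 69.0 amp 0.266
L,bias sin cos,drag [0.101 0.245 0.041 0.018 0.018 0.294] sd [0.03  0.036 0.007 0.044 0.024 0.029] res 0.111 beta 67.5 amp 0.265
without m [0.077 0.249 0.043] sd [0.035 0.042 0.007] res 0.118 beta 72.7 amp 0.261
without n [0.09  0.244 0.046] sd [0.03  0.037 0.004] res 0.111 beta 69.7 amp 0.260
without p [0.085 0.228 0.044] sd [0.034 0.032 0.005] res 0.103 beta 69.5 amp 0.244
without first sweep [0.084 0.244 0.042] sd [0.027 0.035 0.005] res 0.118 beta 71.1 amp 0.258
```

>>> arm_command:
  motion:
    - [[0, -9.7, 0.2, -2.5, 0, 0, 0], [0, -19.4, 0.8, -5, 0, 0, 0], [0, -29.1, 1.9, -7.5, 0, 0, 0], [0, -34.9, 2.7, -9, 0, 0, 0], [0, -34.9, 2.7, -9, 0, 0, 0], [0, -34.9, 2.7, -9, 0, 0, 0], [0, -34.9, 2.7, -9, 0, 0, 0], [0, -34.9, 2.7, -9, 0, 0, 0]]
  grip_force: 60

```text
t: 35.2
position: [0.5009, -0.1154, 0.3461]
tcp_rot: [-3.018, 0.0, -0.335]
contact_force: [3.2, 3.0, -0.8]
grip_width: 0.023
```

>>> arm_command:
  motion:
    - [[0, 0, 0, 0, 0, 0, 0], [0, 0, 0, 0, 0, 0, 0], [0, 0, 0, 0, 0, 0, 0], [0, 0, 0, 0, 0, 0, 0]]

```text
t: 35.6
position: [0.501, -0.1152, 0.3461]
tcp_rot: [-3.019, 0.0, -0.335]
contact_force: [1.1, 2.6, 3.8]
grip_width: 0.0235
```

```bash
python3 log.py end 2
python3 - <<'E'
from h import *
for k in('side','top'):
  im=capture(k)
  if k=='side':cv2.imwrite('pics/v3.png',im[100:400,150:550,::-1])
  for n in('mark','reagent_mid','beaker_mid','driver'):print(k,n,[(round(d["p"],2),np.round(d["position"],3)) for d in place_of(k,n)[:1]])
print(read_state()['qd'].round(3))
E
```

```text
end 35.6 phi 7.01 r 67.7 dx 0.0 pos angle 6.93 F [0.2 2.8 3.8] m -0.03 T [ 0.547 -0.522  0.067] eff [  1.54 -36.54   6.84 -33.01   0.41   0.25  -0.14] q [-0.453  0.215  0.763  1.792 -0.29   1.203  0.069] w 0.0235
end 35.65 phi 7.01 r 67.7 dx 0.0 pos angle 6.93 F [-0.4  2.1  4.4] m 0.08 T [ 0.55  -0.432  0.099] eff [  1.48 -36.36   6.76 -32.91   0.39   0.2   -0.14] q [-0.453  0.215  0.763  1.792 -0.29   1.204  0.069] w 0.0232
side mark [(0.97, array([ 0.486, -0.167,  0.098]))]
side reagent_mid [(0.95, array([0.563, 0.06 , 0.066]))]
side beaker_mid []
side driver [(0.97, array([ 0.652, -0.097, -0.001]))]
top mark []
top reagent_mid [(0.9, array([0.565, 0.061, 0.061]))]
top beaker_mid []
top driver [(0.8, array([ 0.656, -0.096,  0.002]))]
[-0.    -0.001  0.001 -0.     0.     0.001 -0.001]
```

View pics/v3.png

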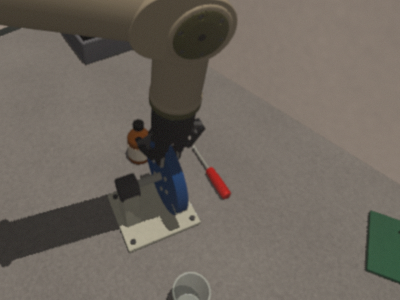

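The side picture shows the gripper on the wheel from above. The bottle and screwdriver are in place, and the beaker is still at full-image pixel (342, 388).

```bash
python3 -c "
from station import *
print(hand_in())"
```

```text
the job is handed in; nothing more can be done
None
```

I turned the flywheel until its heavy side is, by my estimate, at the bottom. I then handed in at about 36 s of the 72 s, gripping at 60 N and at rest. I found the heavy side by feel alone, so the angle is good to roughly ±6°, and nothing independent confirms it.

**Heavy side:** I measured the turning moment in both directions over about 230° of wheel angle. The fit puts the heavy side about 70–73° ahead of the white stripe, in the direction of growing wheel angle. I set the stripe to +107°. Alternative fits put it between 67° and 77°. With the drag left free, the fit gave 0.29–0.33 N m against the stated 0.32. The heavy side's pull came out at 0.25 N m (0.19–0.27 across the fits), inside the stated range.

**What disagreed:**
- **Lever:** the force and moment readings only agreed with each other if I let the lever be about 45 mm longer than nominal, or scaled the moment by 0.78. With the nominal lever the fit was poor and its amplitude out of range, about 0.4 N m. I took a compromise between the two corrections.
- **First sweep:** it used an axle centre 2.3 mm off and pushed on the wheel with up to about 39 N. I corrected the centre and gripped again, and forces stayed around 10 N or less after that.

**Final checks:**
- **Grip and rest:** the fingers were closed on the wheel and the joint speeds were about zero.
- **Stripe:** the camera saw it near 109°, against the intended 107°.
- **Bystanders:** the networks found the bottle and screwdriver within a few millimetres of where they started. They did not find the beaker at the end, but by eye in the side picture it has not moved.

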